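Line up the spare thread caps in the bench caliper

ROBOT

A 6-joint arm with a two-finger parallel gripper is mounted at the origin on the work surface. World frame = base frame: x ahead of the robot, y to its left, z up, the work surface at z = 0. Lengths are in m, angles in rad, forces in N, time in s.
With the tool pointing down it reaches from about 0.25 to 0.85 m from the base axis. Payload 12.5 kg.
Tool frame: the origin (TCP) lies midway between the tips of the shut fingers; the grasp point (between the pads) lies 19 mm behind it (robot.grip_point_offset is the distance from the TCP to the grasp point, in m); y points along the fingers, z is the direction in which the jaws open and shut, and the axes are right-handed (so a half turn about y gives the same grasp; the last joint's range is limited). The gripper opens to 93 mm and grips with 3 to 60 N. Pads are 15 mm wide; open, the fingers measure 128 mm over their backs; the gripper's body (75 mm by 188 mm) begins 65 mm behind the grasp point.
Start: joints at [-1.269, 0.351, 1.652, -0, 1.139, -0.085], TCP at [0.207, -0.509, 0.219] pointing down, gripper open.
Joint ranges: [-2.75, 2.75], [-0.79, 2.1], [0.01, 2.65], [-1.57, 4.71], [0.07, 3.14], [-2.87, 2.87]. Speed limits (rad/s): [2.22, 2.22, 2.79, 3.14, 3.14, 3.14].

INTERFACE

Orientations are given as a rotation vector (axis times angle).
In Python, from cell import robot gives the robot as it stands. The module is installed in compiled form; this text tells all that it offers.
- The arm moves only by the tool arm_command, never from a script. Its argument "deltas" is a list of rows, each an object of numbers: "hand": the closure, from 0 (fully open) to 1 (shut); "dx", "dy", "dz": the shift along the tool's x, y, z in cm; "wx", "wy", "wz": the turn, a rotation vector about the tool's x, y, z in degrees. A call has 1 to 12 rows; each row is the pose to reach, as a shift and turn from the pose commanded when the call began, along the tool's axes at that moment; what a row does not reach only later rows make up. A row lasts 1/12 s, in which the tool goes at most 41.7 mm and 7.16 degrees, less where a joint would pass 70% of its speed; a pose out of reach is approached as far as the arm can. A call with a gripper value outside its range is refused whole. The fingers move at their own pace and stop on an object; "grip_force" is the grip in N (left out, the last holds). Time passes only in rows, so rows that repeat a pose let the fingers close. It gives the time, the measured TCP pose, the force and the opening at its end, in the units of the state.
- robot.get_obs(): the state, without advancing time (a new reading comes with each control period).
- robot.capture(name): name is "side" or "top"; returns the picture (480x640x3 uint8, red, green, blue); there is no depth.
- robot.camera_params(name): a dict with "mtx" (3x3 intrinsics, pixels), "distortion" ([k1, k2, p1, p2, k3] as OpenCV has them; the pictures are not rectified), "eye" and "orientation" of the camera in the world. Camera axes: x right, y down, z forward; pixel columns grow to the right and rows downward; lengths in m; the calibration is good to about 2 mm. A picture is of the moment at which its call begins. camera_params takes no time and is no camera call.
- robot.close_job(): hands the job in, once; it reports no verdict.
Trained networks look in the newest picture that a camera, given by its name, has taken for a name from the list of things; names that differ only in an ending like _2 or _b are one class to them, and where a whole thing is asked for, a point or a joint stands for the part that bears it (a point fixed in the world has none). Each returns a list of dicts, best first, with "p" (0 to 1); they miss things now and then, are a little off and sometimes report something else, mostly with a low value. They report only what shows in the picture. A call takes as long as a camera call. They do not tell look-alikes from the thing itself.
- robot.recognise(target, camera): "location" ([x, y, z] in m, in world coordinates, good to about 4 mm: the middle of the surface that is visible of it).
- robot.landmark_of(target, camera): "location" ([x, y, z] in m, in world coordinates, good to about 4 mm: a listed point, or the origin of a listed thing).
The state is a dict: "time_s": time; "qpos": joint angles; "joint_velocities": joint speeds; "tau": joint torques, N m; "ee_pos": TCP position; "orientation": TCP orientation; "contact_force": force on the tool from outside, world axes, zero at the start; "torque": the same for the moment, N m; "width": opening from 0.0 (shut) to 1.0 (fully open).
Only numpy, scipy, OpenCV 4.12 (cv2) and the standard library are available. Lean on these libraries where they do the work, as an engineer would, in place of code of your own. Each camera call takes 0.05 s, during which the arm holds its last target.

TASK

Check the number of spare thread caps by length: first slide the bench caliper's jaw fully open, then nudge every loose orange cap into one straight, touching row, flat on the shelf, along the caliper's beam and starting against its fixed jaw. Slide the jaw gently shut until it bears on the end of the row, then flip the red lock lever all the way over, away from the robot. Leave the jaw and the whole row snug together and do not disturb the ring gauge, the cast iron protector, the mallet head or the dial caliper.

Things in the scene. Friction and masses are not known exactly. Their poses are not given: they have to be found in the camera images.
- gauge: Steel bench caliper fixed on the shelf: straight beam (430 mm free, 22 mm high, 32 wide) with a dark fixed jaw at its left end (26 mm high, reaching 46 mm towards the robot). Origin: inside corner of the beam's near face and the fixed jaw's face, at shelf level. x: across the beam, away from the robot; y: along the beam, out through the fixed jaw. The row lies at x < 0 along -y.
- jaw: Sliding jaw on the beam, 2 N friction, stays where left. Origin: foot of its measuring face at the beam's near face; axes as the gauge's, so its y in the gauge's frame is minus the opening: 0 shut, -0.33 fully open, at the stop. The jaw reaches 45 mm out from the beam (-x), 26 mm high; its blue carriage extends 60 mm behind the face (-y), 35 mm high over the beam.
- jaw_grip (a point): Top centre of the sliding jaw's black upright grip fin, 64 mm above the shelf, 47 mm behind the jaw face. The fin is 14 mm thick along the beam, 28 mm long across it, and free for 38 mm of height. Pinch it from above with the fingers closing along the beam, or push its side.
- lock (a joint): Red lock lever, 45 mm long, on top of the sliding carriage, over the beam. 0 = unlocked, leaning towards the robot (gauge -x); 1.0 rad = fully locked, leaning away from the robot (gauge +x). Stays where it is left.
- lock_tip (a point): Centre of the 20 mm red ball at the lever's tip, about 82 mm above the shelf (moves with the lever).
- cap0: Orange plastic thread cap: a round skirt 50 mm in diameter and 26 mm high, with a round pull boss 24 mm in diameter and 24 mm tall on top (50 mm high in all), about 90 g. Origin at the centre of its underside, z up through the boss. Absent in some runs.
- cap1: Orange plastic thread cap: a round skirt 50 mm in diameter and 26 mm high, with a round pull boss 24 mm in diameter and 24 mm tall on top (50 mm high in all), about 90 g. Origin at the centre of its underside, z up through the boss. Absent in some runs.
- cap2: Orange plastic thread cap: a round skirt 50 mm in diameter and 26 mm high, with a round pull boss 24 mm in diameter and 24 mm tall on top (50 mm high in all), about 90 g. Origin at the centre of its underside, z up through the boss. Absent in some runs.
- cap3: Orange plastic thread cap: a round skirt 50 mm in diameter and 26 mm high, with a round pull boss 24 mm in diameter and 24 mm tall on top (50 mm high in all), about 90 g. Origin at the centre of its underside, z up through the boss. Absent in some runs.
- cap4: Orange plastic thread cap: a round skirt 50 mm in diameter and 26 mm high, with a round pull boss 24 mm in diameter and 24 mm tall on top (50 mm high in all), about 90 g. Origin at the centre of its underside, z up through the boss. Absent in some runs.
- cap5: Orange plastic thread cap: a round skirt 50 mm in diameter and 26 mm high, with a round pull boss 24 mm in diameter and 24 mm tall on top (50 mm high in all), about 90 g. Origin at the centre of its underside, z up through the boss. Absent in some runs.
- ring_gauge: Polished steel ring gauge, 70 mm across, 26 mm high, origin at the centre of its underside; a bystander, leave it alone.
- protector: Grey cast iron thread protector, 84 mm across, 55 mm high, origin at the centre of its underside; a bystander, leave it alone.
- mallet_head: Copper mallet head standing on end, 44 mm across, 75 mm high, origin at the centre of its underside; a bystander, leave it alone.
- dial_caliper: Black hand dial caliper lying flat, 230 mm long, 20 mm high, origin at the middle of its underside; a bystander, leave it alone.
Mind the look-alikes: they are no part of the job. What is shaped like the cap4 but purple or white is not meant. What is shaped like the cap3 but yellow is not meant.

How it is judged:
By the outcome, as a careful person would: the job done as asked, in the order asked, and still so for the second after the job is handed in, with the robot touching nothing.
Of cap0, cap1, cap2, cap3, cap4, cap5 only 4 to 6 are there at a start; the rules pass over those that are not, and their reading is None.
At some moment in a run one of cap0, cap1, cap2, cap3, cap4, cap5 may be knocked a few centimetres aside while the robot is not near it.
Once in a run the grip may slacken for a moment while it holds something.
It also fails if it takes over 210 s, if anything falls off the work surface, if the arm or the gripper's body presses on something with over 40 N, if the wrist force passes 120 N, or if a joint passes its speed limit or range.

## Working session

There is one attempt and no reset: what is moved stays moved. The work goes in short steps, Python scripts to look and compute and a tool call to move; the robot and the scene stay as the last step left them, time stands still between calls to the robot, and variables do not carry over. Pictures are saved under pics/ and viewed, and the job is handed in when it is done.

Besides the shell and the picture viewer there is one more tool, called after "Request:" as name(argument=value, ...), one argument or row to a line, values as JSON. arm_command: Moves the arm, as the interface text tells. Its arguments: {"type":"object","properties":{"deltas":{"type":"array","items":{"type":"object","properties":{"hand":{"type":"number"},"dx":{"type":"number"},"dy":{"type":"number"},"dz":{"type":"number"},"wx":{"type":"number"},"wy":{"type":"number"},"wz":{"type":"number"}}}},"grip_force":{"type":"number"}},"required":["deltas"]}

```bash
mkdir -p pics
cat > h.py <<'E'
from cell import robot
import numpy as np, cv2
from scipy.spatial.transform import Rotation as R
def snap(cam,name):
    im=robot.capture(cam); cv2.imwrite(f'pics/{name}.png',im[:,:,::-1]); return im
def cam(c):
    p=robot.camera_params(c); K=np.array(p['mtx']);d=np.array(p['distortion']);e=np.array(p['eye']);o=np.array(p['orientation'])
    Rm=R.from_rotvec(o).as_matrix() if o.shape==(3,) else o
    return K,d,e,Rm
def unproj(c,uv,z):
    K,d,e,Rm=cam(c)
    n=cv2.undistortPoints(np.array(uv,float).reshape(-1,1,2),K,d).reshape(-1,2)
    r=np.c_[n,np.ones(len(n))]@Rm.T
    return e+r*((z-e[2])/r[:,2])[:,None]
def proj(c,P):
    K,d,e,Rm=cam(c)
    q=(np.array(P,float).reshape(-1,3)-e)@Rm
    return cv2.projectPoints(q,np.zeros(3),np.zeros(3),K,d)[0].reshape(-1,2)
E
python3 - <<'E'
from h import *
snap('top','t0');snap('side','s0')
o=robot.get_obs();print(o)
for c in('top','side'):print(c,robot.camera_params(c))
for t in['gauge','jaw','jaw_grip','lock_tip','cap0','ring_gauge','protector','mallet_head','dial_caliper']:
  for c in('top','side'):
    print(t,c,[(np.round(r['location'],3).tolist(),round(r['p'],2)) for r in robot.landmark_of(t,c)])
E
```

```text
{'time_s': 0.1, 'qpos': array([-1.26861006e+00,  3.51173658e-01,  1.65235402e+00,  7.29663072e-06,
        1.13910093e+00, -8.46009145e-02]), 'joint_velocities': array([-0.0002662 , -0.00154758, -0.00107379,  0.00227651, -0.00067364,
        0.0011555 ]), 'tau': array([ 1.51046163e-03, -4.98028815e+01, -2.85703593e+01,  7.00526917e-02,
        2.38629448e-02, -1.55804372e-05]), 'ee_pos': array([ 0.20740106, -0.5090637 ,  0.21816234]), 'orientation': array([-0.39365262,  2.01057752, -2.00846727]), 'contact_force': array([-0.49333752,  0.57636632, -0.98494578]), 'torque': array([ 0.01904671, -0.00694704, -0.02610619]), 'width': 0.9960366811634233}
top {'mtx': array([[503.99211232,   0.        , 317.37353407],
       [  0.        , 503.99211232, 241.45606053],
       [  0.        ,   0.        ,   1.        ]]), 'distortion': array([-0.10888857,  0.        ,  0.        ,  0.        ,  0.        ]), 'eye': array([ 0.46556978, -0.00460531,  1.02449842]), 'orientation': array([-2.18932829,  2.18585917, -0.06797986])}
side {'mtx': array([[475.80707962,   0.        , 320.82260423],
       [ 
[... 990 characters left out ...]
], 0.56)]
cap0 side [([0.46, 0.049, -0.002], 0.92), ([0.478, -0.136, -0.002], 0.85), ([0.359, 0.072, -0.0], 0.85), ([0.463, -0.204, -0.002], 0.82), ([0.479, -0.031, -0.003], 0.73), ([0.379, -0.073, 0.004], 0.67), ([0.344, -0.165, 0.001], 0.55)]
ring_gauge top [([0.565, 0.373, -0.002], 0.62), ([0.462, -0.205, -0.004], 0.44)]
ring_gauge side [([0.563, 0.368, -0.0], 0.75)]
protector top [([0.369, -0.349, 0.001], 0.59)]
protector side [([0.371, -0.346, 0.006], 0.66)]
mallet_head top [([0.435, 0.377, 0.002], 0.83)]
mallet_head side [([0.438, 0.381, -0.002], 0.77)]
dial_caliper top [([0.592, -0.368, 0.003], 0.79)]
dial_caliper side [([0.593, -0.371, -0.002], 0.84), ([0.465, -0.202, -0.001], 0.33)]
```

View pics/t0.png

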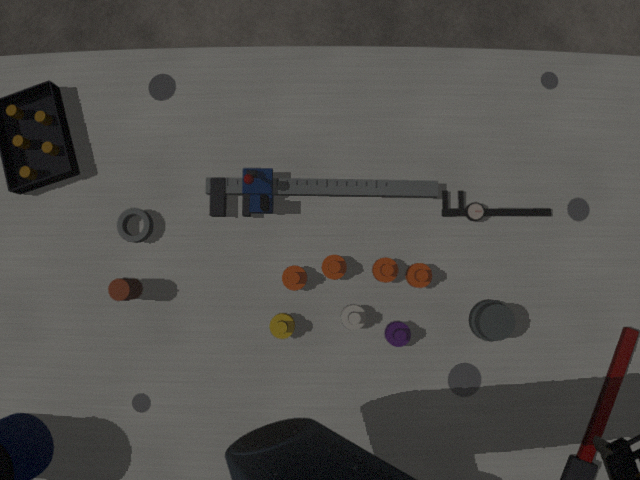

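View pics/s0.png

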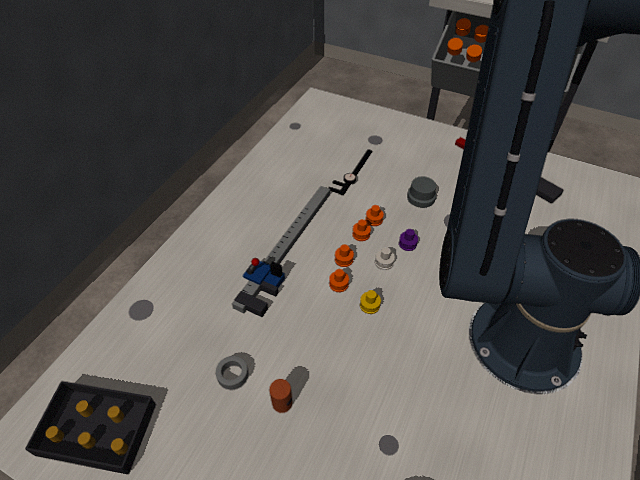

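Run:
```python
from h import *
a=cv2.imread('pics/t0.png')[150:230,190:310];b=cv2.imread('pics/s0.png')[240:330,210:320]
a=cv2.resize(a,(780,520),interpolation=2);b=cv2.resize(b,(660,540),interpolation=2)
cv2.imwrite('pics/ca.png',a);cv2.imwrite('pics/cb.png',b)
```

```text
(no output)
```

View pics/ca.png

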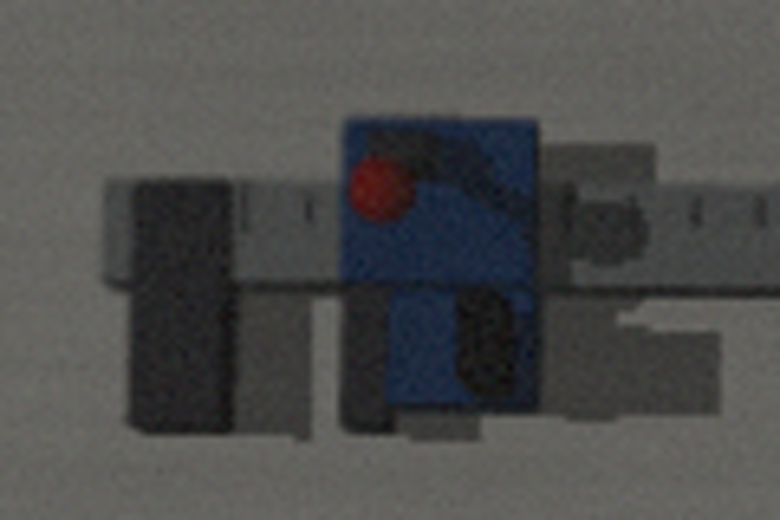

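View pics/cb.png

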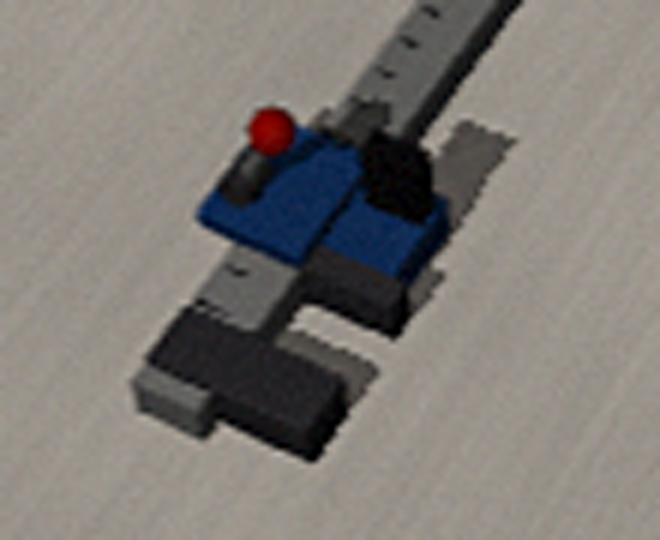

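```bash
cat >> h.py <<'E'
def tgt(pos,yaw):
    """tool z along world direction yaw (deg from +x), y down. prints shift and turn in tool axes"""
    o=robot.get_obs(); p=o['ee_pos']; C=R.from_rotvec(o['orientation']).as_matrix()
    best=None
    for a in (yaw,yaw+180):
        a=np.radians(a); z=np.array([np.cos(a),np.sin(a),0]); y=np.array([0,0,-1.]); x=np.cross(y,z)
        T=np.c_[x,y,z]; w=np.degrees(R.from_matrix(C.T@T).as_rotvec())
        if best is None or np.linalg.norm(w)<np.linalg.norm(best[0]): best=(w,T)
    s=C.T@(np.array(pos)-p)*100
    print('t',round(o['time_s'],2),'pos',np.round(p,4),'shift cm',np.round(s,2),'turn',np.round(best[0],2),'F',np.round(o['contact_force'],1),'w',round(o['width'],3),'q6',round(o['qpos'][5],2), 'toolx',np.round(C[:,0],3),'toolz',np.round(C[:,2],3))
E
python3 - <<'E'
from h import *
im=cv2.imread('pics/t0.png').astype(int).sum(2)
# beam edges per column
for u in range(290,440,15):
    col=im[165:215,u]; print(u,col.tolist()) if u in(290,425) else None
    g=np.diff(col)
tgt([0.605,0.103,0.14],90)
E
```

```text
290 [291, 289, 283, 290, 293, 293, 284, 218, 189, 200, 192, 188, 185, 206, 207, 201, 217, 201, 209, 199, 211, 210, 207, 218, 203, 212, 213, 205, 200, 121, 147, 283, 285, 288, 281, 280, 192, 165, 183, 182, 169, 190, 166, 183, 171, 165, 190, 174, 202, 289]
425 [293, 300, 285, 288, 298, 288, 289, 283, 290, 291, 298, 302, 293, 288, 305, 259, 216, 192, 209, 197, 206, 207, 211, 209, 214, 197, 199, 201, 211, 214, 203, 132, 127, 273, 305, 293, 294, 292, 304, 289, 297, 298, 299, 293, 295, 297, 297, 290, 294, 280]
t 1.0 pos [ 0.2075 -0.5094  0.2187] shift cm [-59.91   7.86 -41.72] turn [-0.   22.16 -0.  ] F [ 0.4 -1.   0.2] w 1.003 q6 -0.08 toolx [-0.926 -0.377  0.   ] toolz [ 0.377 -0.926  0.   ]
```

Run:
```python
from h import *
im=cv2.imread('pics/t0.png').astype(float).sum(2)
pts=[];b=[]
for u in range(300,436,3):
    c=im[185:205,u-1:u+2].mean(1)
    k=int(np.argmin(c)); 
    # sub-pixel top edge: crossing 170 upward from min
    j=k
    while c[j]<170:j-=1
    pts.append((u,185+j+(c[j]-170)/(c[j]-c[j+1])))
    j=k
    while c[j]<215:j+=1
    b.append((u,185+j-1+(215-c[j-1])/(c[j]-c[j-1])))
for P,z in((pts,.022),(b,0)):
    X=unproj('top',P,z)
    f=np.polyfit(X[:,1],X[:,0],1); print(z,f,np.degrees(np.arctan(f[0])),'x at y=.184',np.polyval(f,.184), np.std(X[:,0]-np.polyval(f,X[:,1])))
# fixed jaw right face top edge: crop col ~233/6.5+190
print(unproj('top',[(190+235/6.5,150+230/6.5),(190+235/6.5,150+420/6.5)],.026))
print(unproj('top',[(190+342/6.5,150+420/6.5)],.026), unproj('top',[(190+485/6.5,150+340/6.5)],.064))
```

```text
0.022 [0.01284397 0.62627743] 0.7358647177331004 x at y=.184 0.628640715534347 0.00024791630739781525
0 [0.01555211 0.62548135] 0.8909981715304834 x at y=.184 0.6283429341950583 0.0004012019418671559
[[0.64263446 0.18128763 0.026     ]
 [0.58348385 0.18030296 0.026     ]]
[[0.58346582 0.14717727 0.026     ]] [[0.6027967  0.09921465 0.064     ]]
```

Request:
arm_command(
  deltas=[
    {"dx": -59.9,"dy": 7.9,"dz": -41.7,"wy": 22,"hand": 0.2},
    {"dx": -59.9,"dy": 7.9,"dz": -41.7,"wy": 22,"hand": 0.2},
    {"dx": -59.9,"dy": 7.9,"dz": -41.7,"wy": 22,"hand": 0.2},
    {"dx": -59.9,"dy": 7.9,"dz": -41.7,"wy": 22,"hand": 0.2},
    {"dx": -59.9,"dy": 7.9,"dz": -41.7,"wy": 22,"hand": 0.2},
    {"dx": -59.9,"dy": 7.9,"dz": -41.7,"wy": 22,"hand": 0.2},
    {"dx": -59.9,"dy": 7.9,"dz": -41.7,"wy": 22,"hand": 0.2},
    {"dx": -59.9,"dy": 7.9,"dz": -41.7,"wy": 22,"hand": 0.2},
    {"dx": -59.9,"dy": 7.9,"dz": -41.7,"wy": 22,"hand": 0.2},
    {"dx": -59.9,"dy": 7.9,"dz": -41.7,"wy": 22,"hand": 0.2},
    {"dx": -59.9,"dy": 7.9,"dz": -41.7,"wy": 22,"hand": 0.2},
    {"dx": -59.9,"dy": 7.9,"dz": -41.7,"wy": 22,"hand": 0.2},
  ],
)

```text
validation failed for argument at $.de...
```

```bash
python3 -c "
from h import *
tgt([0.604,0.101,0.14],89.2)"
```

```text
t 1.0 pos [ 0.2075 -0.5094  0.2187] shift cm [-59.74   7.86 -41.57] turn [-0.   22.96 -0.  ] F [ 0.4 -1.   0.2] w 1.003 q6 -0.08 toolx [-0.926 -0.377  0.   ] toolz [ 0.377 -0.926  0.   ]
```

Request:
arm_command(
  deltas=[
    {"dx": -4,"dy": 0.5,"dz": -2.8,"wx": 0,"wy": 2,"wz": 0,"hand": 0.2},
  ],
)

```text
time_s: 1.08
ee_pos: [0.2283, -0.4781, 0.2149]
orientation: [-0.359, 2.029, -2.035]
contact_force: [1.4, -0.5, 0.2]
width: 0.964
```

Request:
arm_command(
  deltas=[
    {"dx": -20,"dy": 3,"dz": -14,"wx": 0,"wy": 8,"wz": 0,"hand": 0.2},
    {"dx": -20,"dy": 3,"dz": -14,"wx": 0,"wy": 8,"wz": 0,"hand": 0.2},
    {"dx": -20,"dy": 3,"dz": -14,"wx": 0,"wy": 8,"wz": 0,"hand": 0.2},
    {"dx": -20,"dy": 3,"dz": -14,"wx": 0,"wy": 8,"wz": 0,"hand": 0.2},
    {"dx": -20,"dy": 3,"dz": -14,"wx": 0,"wy": 8,"wz": 0,"hand": 0.2},
    {"dx": -20,"dy": 3,"dz": -14,"wx": 0,"wy": 8,"wz": 0,"hand": 0.2},
  ],
)

```text
time_s: 1.58
ee_pos: [0.3703, -0.2723, 0.1844]
orientation: [-0.224, 2.109, -2.11]
contact_force: [0.8, -1.0, 0.2]
width: 0.803
```

```bash
python3 -c "
from h import *
tgt([0.604,0.101,0.14],89.2)"
```

```text
t 1.58 pos [ 0.3703 -0.2723  0.1844] shift cm [-30.71   4.44 -31.57] turn [-0.02 12.95 -0.02] F [ 0.8 -1.   0.2] w 0.803 q6 0.62 toolx [-0.978 -0.211 -0.   ] toolz [ 0.211 -0.978  0.   ]
```

Request:
arm_command(
  deltas=[
    {"dx": -30.5,"dy": 4,"dz": -31.3,"wx": 0,"wy": 13,"wz": 0,"hand": 0.2},
    {"dx": -30.5,"dy": 4,"dz": -31.3,"wx": 0,"wy": 13,"wz": 0,"hand": 0.2},
    {"dx": -30.5,"dy": 4,"dz": -31.3,"wx": 0,"wy": 13,"wz": 0,"hand": 0.2},
    {"dx": -30.5,"dy": 4,"dz": -31.3,"wx": 0,"wy": 13,"wz": 0,"hand": 0.2},
    {"dx": -30.5,"dy": 4,"dz": -31.3,"wx": 0,"wy": 13,"wz": 0,"hand": 0.2},
    {"dx": -30.5,"dy": 4,"dz": -31.3,"wx": 0,"wy": 13,"wz": 0,"hand": 0.2},
    {"dx": -30.5,"dy": 4,"dz": -31.3,"wx": 0,"wy": 13,"wz": 0,"hand": 0.2},
    {"dx": -30.5,"dy": 4,"dz": -31.3,"wx": 0,"wy": 13,"wz": 0,"hand": 0.2},
    {"dx": -30.5,"dy": 4,"dz": -31.3,"wx": 0,"wy": 13,"wz": 0,"hand": 0.2},
    {"dx": -30.5,"dy": 4,"dz": -31.3,"wx": 0,"wy": 13,"wz": 0,"hand": 0.2},
    {"dx": -30.5,"dy": 4,"dz": -31.3,"wx": 0,"wy": 13,"wz": 0,"hand": 0.2},
    {"dx": -30.5,"dy": 4,"dz": -31.3,"wx": 0,"wy": 13,"wz": 0,"hand": 0.2},
  ],
)

```text
time_s: 2.58
ee_pos: [0.6035, 0.1007, 0.1436]
orientation: [-0.013, -2.217, 2.215]
contact_force: [-0.2, 1.0, 0.2]
width: 0.803
```

```bash
python3 -c "
from h import *
snap('side','s1')
tgt([0.604,0.101,0.04],89.2)"
```

```text
t 2.63 pos [0.6023 0.0984 0.1436] shift cm [-0.17 10.36 -0.26] turn [0.01 0.15 0.02] F [ 0.3 -0.3 -0.2] w 0.799 q6 1.67 toolx [-1.     0.011  0.   ] toolz [-0.011 -1.    -0.   ]
```

View pics/s1.png

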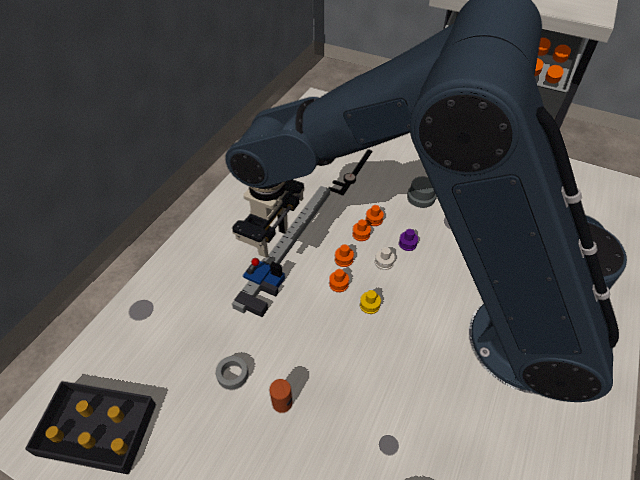

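Request:
arm_command(
  deltas=[
    {"dx": -0.1,"dy": 4,"dz": -0.2,"wx": 0,"wy": 0,"wz": 0,"hand": 0.2},
    {"dx": -0.1,"dy": 7,"dz": -0.2,"wx": 0,"wy": 0,"wz": 0,"hand": 0.2},
    {"dx": -0.1,"dy": 9,"dz": -0.2,"wx": 0,"wy": 0,"wz": 0,"hand": 0.2},
    {"dx": -0.1,"dy": 10.3,"dz": -0.2,"wx": 0,"wy": 0,"wz": 0,"hand": 0.2},
    {"dx": -0.1,"dy": 10.3,"dz": -0.2,"wx": 0,"wy": 0,"wz": 0,"hand": 0.2},
    {"dx": -0.1,"dy": 10.3,"dz": -0.2,"wx": 0,"wy": 0,"wz": 0,"hand": 0.2},
  ],
)

```text
time_s: 3.13
ee_pos: [0.6028, 0.0975, 0.0419]
orientation: [-0.017, -2.214, 2.214]
contact_force: [-0.1, -0.6, 0.5]
width: 0.8
```

```bash
python3 -c "
from h import *
a=snap('side','s2')[180:340,180:340]
cv2.imwrite('pics/s2c.png',cv2.resize(a,(640,640),interpolation=2)[20:620,:,::-1])
tgt([0.604,0.101,0.04],89.2)"
```

```text
t 3.18 pos [0.6034 0.0977 0.0427] shift cm [-0.06  0.27 -0.34] turn [ 0.01 -0.07 -0.09] F [0.1 0.7 0.7] w 0.804 q6 1.67 toolx [-1.     0.015 -0.002] toolz [-0.015 -1.    -0.   ]
```

View pics/s2c.png

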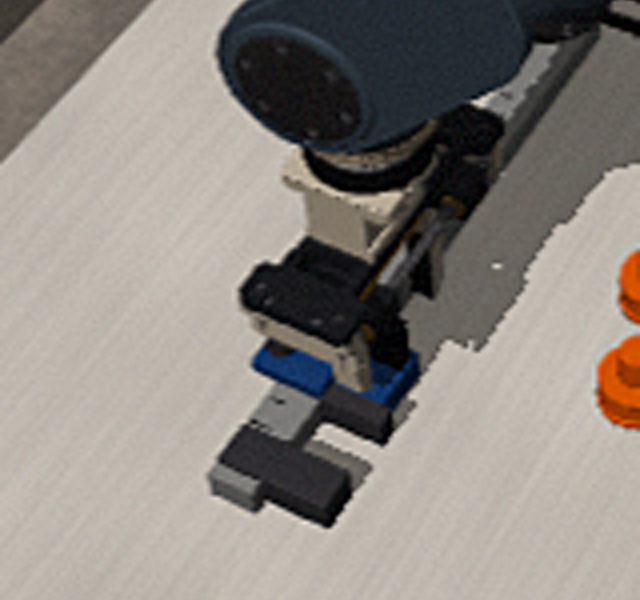

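Request:
arm_command(
  deltas=[
    {"dx": 0,"dy": 0,"dz": -0.3,"wx": 0,"wy": 0,"wz": 0,"hand": 0.95},
    {"dx": 0,"dy": 0,"dz": -0.3,"wx": 0,"wy": 0,"wz": 0,"hand": 0.95},
    {"dx": 0,"dy": 0,"dz": -0.3,"wx": 0,"wy": 0,"wz": 0,"hand": 0.95},
    {"dx": 0,"dy": 0,"dz": -0.3,"wx": 0,"wy": 0,"wz": 0,"hand": 0.95},
    {"dx": 0,"dy": 0,"dz": -0.3,"wx": 0,"wy": 0,"wz": 0,"hand": 0.95},
    {"dx": 0,"dy": 0,"dz": -0.3,"wx": 0,"wy": 0,"wz": 0,"hand": 0.95},
    {"dx": 0,"dy": 0,"dz": -0.3,"wx": 0,"wy": 0,"wz": 0,"hand": 0.95},
    {"dx": 0,"dy": 0,"dz": -0.3,"wx": 0,"wy": 0,"wz": 0,"hand": 0.95},
    {"dx": 0,"dy": 0,"dz": -0.3,"wx": 0,"wy": 0,"wz": 0,"hand": 0.95},
    {"dx": 0,"dy": 0,"dz": -0.3,"wx": 0,"wy": 0,"wz": 0,"hand": 0.95},
  ],
  grip_force=10,
)

```text
time_s: 4.02
ee_pos: [0.6027, 0.1012, 0.0413]
orientation: [-0.016, -2.214, 2.214]
contact_force: [-0.7, 1.2, -0.3]
width: 0.149
```

```bash
python3 -c "
from h import *
tgt([0.604,0.101,0.04],89.2)"
```

```text
t 4.02 pos [0.6027 0.1012 0.0413] shift cm [-0.13  0.13  0.02] turn [ 0.01 -0.04  0.01] F [-0.7  1.2 -0.3] w 0.149 q6 1.68 toolx [-1.     0.015  0.   ] toolz [-0.015 -1.    -0.   ]
```

Request:
arm_command(
  deltas=[
    {"dx": 0,"dy": 0,"dz": 1.5,"wx": 0,"wy": 0,"wz": 0,"hand": 0.95},
    {"dx": 0,"dy": 0,"dz": 4,"wx": 0,"wy": 0,"wz": 0,"hand": 0.95},
    {"dx": 0,"dy": 0,"dz": 6.5,"wx": 0,"wy": 0,"wz": 0,"hand": 0.95},
    {"dx": 0,"dy": 0,"dz": 9,"wx": 0,"wy": 0,"wz": 0,"hand": 0.95},
    {"dx": 0,"dy": 0,"dz": 11.5,"wx": 0,"wy": 0,"wz": 0,"hand": 0.95},
    {"dx": 0,"dy": 0,"dz": 14,"wx": 0,"wy": 0,"wz": 0,"hand": 0.95},
    {"dx": 0,"dy": 0,"dz": 16.5,"wx": 0,"wy": 0,"wz": 0,"hand": 0.95},
    {"dx": 0,"dy": 0,"dz": 19,"wx": 0,"wy": 0,"wz": 0,"hand": 0.95},
    {"dx": 0,"dy": 0,"dz": 21.5,"wx": 0,"wy": 0,"wz": 0,"hand": 0.95},
    {"dx": 0,"dy": 0,"dz": 24,"wx": 0,"wy": 0,"wz": 0,"hand": 0.95},
    {"dx": 0,"dy": 0,"dz": 26.5,"wx": 0,"wy": 0,"wz": 0,"hand": 0.95},
    {"dx": 0,"dy": 0,"dz": 27.5,"wx": 0,"wy": 0,"wz": 0,"hand": 0.95},
  ],
)

```text
time_s: 5.02
ee_pos: [0.599, -0.1766, 0.0414]
orientation: [-0.02, -2.214, 2.214]
contact_force: [5.0, 2.4, -2.1]
width: 0.15
```

Request:
arm_command(
  deltas=[
    {"dx": 0,"dy": 0,"dz": 0.3,"wx": 0,"wy": 0,"wz": 0,"hand": 0.95},
    {"dx": 0,"dy": 0,"dz": 0.7,"wx": 0,"wy": 0,"wz": 0,"hand": 0.95},
    {"dx": 0,"dy": 0,"dz": 1.0,"wx": 0,"wy": 0,"wz": 0,"hand": 0.95},
    {"dx": 0,"dy": 0,"dz": 1.3,"wx": 0,"wy": 0,"wz": 0,"hand": 0.95},
    {"dx": 0,"dy": 0,"dz": 1.6,"wx": 0,"wy": 0,"wz": 0,"hand": 0.95},
    {"dx": 0,"dy": 0,"dz": 1.8,"wx": 0,"wy": 0,"wz": 0,"hand": 0.95},
    {"dx": 0,"dy": 0,"dz": 1.9,"wx": 0,"wy": 0,"wz": 0,"hand": 0.95},
    {"dx": 0,"dy": 0,"dz": 1.9,"wx": 0,"wy": 0,"wz": 0,"hand": 0.95},
  ],
)

```text
time_s: 5.68
ee_pos: [0.5987, -0.1907, 0.0413]
orientation: [-0.015, -2.217, 2.212]
contact_force: [0.1, 0.4, -1.1]
width: 0.155
```

```bash
python3 -c "
from h import *
tgt([0.598,-0.195,0.041],89.2)"
```

```text
t 5.68 pos [ 0.5987 -0.1907  0.0413] shift cm [0.07 0.03 0.43] turn [ 0.13 -0.    0.01] F [ 0.1  0.4 -1.1] w 0.155 q6 1.2 toolx [-1.     0.014  0.   ] toolz [-0.014 -1.    -0.002]
```

Request:
arm_command(
  deltas=[
    {"dx": 0,"dy": 0,"dz": 0.2,"wx": 0,"wy": 0,"wz": 0,"hand": 0.95},
    {"dx": 0,"dy": 0,"dz": 0.4,"wx": 0,"wy": 0,"wz": 0,"hand": 0.95},
    {"dx": 0,"dy": 0,"dz": 0.5,"wx": 0,"wy": 0,"wz": 0,"hand": 0.95},
    {"dx": 0,"dy": 0,"dz": 0.5,"wx": 0,"wy": 0,"wz": 0,"hand": 0.95},
  ],
)

```text
time_s: 6.02
ee_pos: [0.5982, -0.1954, 0.0413]
orientation: [-0.015, -2.218, 2.209]
contact_force: [3.3, 19.0, 3.2]
width: 0.252
```

Request:
arm_command(
  deltas=[
    {"dx": 0,"dy": 0,"dz": 0.2,"wx": 0,"wy": 0,"wz": 0,"hand": 0.95},
    {"dx": 0,"dy": 0,"dz": 0.4,"wx": 0,"wy": 0,"wz": 0,"hand": 0.95},
    {"dx": 0,"dy": 0,"dz": 0.5,"wx": 0,"wy": 0,"wz": 0,"hand": 0.95},
    {"dx": 0,"dy": 0,"dz": 0.5,"wx": 0,"wy": 0,"wz": 0,"hand": 0.95},
  ],
)

```text
time_s: 6.35
ee_pos: [0.5981, -0.2, 0.0413]
orientation: [-0.015, -2.218, 2.208]
contact_force: [2.8, 19.3, 3.7]
width: 0.349
```

```bash
python3 -c "
from h import *
tgt([0.598,-0.195,0.041],89.2)"
```

```text
t 6.35 pos [ 0.5981 -0.2     0.0413] shift cm [ 0.02  0.03 -0.5 ] turn [ 0.25 -0.05  0.08] F [ 2.8 19.3  3.7] w 0.349 q6 1.18 toolx [-1.     0.015  0.001] toolz [-0.015 -1.    -0.004]
```

Request:
arm_command(
  deltas=[
    {"dx": 0,"dy": 0,"dz": -0.6,"wx": 0,"wy": 0,"wz": 0,"hand": 0.95},
    {"dx": 0,"dy": 0,"dz": -0.9,"wx": 0,"wy": 0,"wz": 0,"hand": 0.5},
    {"dx": 0,"dy": 0,"dz": -0.9,"wx": 0,"wy": 0,"wz": 0,"hand": 0.3},
    {"dx": 0,"dy": 0,"dz": -0.9,"wx": 0,"wy": 0,"wz": 0,"hand": 0.3},
    {"dx": 0,"dy": 0,"dz": -0.9,"wx": 0,"wy": 0,"wz": 0,"hand": 0.3},
    {"dx": 0,"dy": -3,"dz": -0.9,"wx": 0,"wy": 0,"wz": 0,"hand": 0.3},
    {"dx": 0,"dy": -7,"dz": -0.9,"wx": 0,"wy": 0,"wz": 0,"hand": 0.3},
    {"dx": 0,"dy": -11,"dz": -0.9,"wx": 0,"wy": 0,"wz": 0,"hand": 0.3},
    {"dx": 0,"dy": -12,"dz": -0.9,"wx": 0,"wy": 0,"wz": 0,"hand": 0.3},
    {"dx": 0,"dy": -12,"dz": -0.9,"wx": 0,"wy": 0,"wz": 0,"hand": 0.3},
  ],
)

```text
time_s: 7.18
ee_pos: [0.5999, -0.195, 0.1651]
orientation: [-0.023, -2.214, 2.22]
contact_force: [-0.2, 0.2, 0.8]
width: 0.698
```

```bash
python3 -c "
from h import *
snap('side','s3');snap('top','t3')
for t in['gauge','jaw_grip','lock_tip','cap0']:
  for c in('top','side'):
    print(t,c,[(np.round(r['location'],3).tolist(),round(r['p'],2)) for r in robot.landmark_of(t,c)])
tgt([0.46,0.046,0.15],0)"
```

```text
gauge top [([0.627, 0.184, 0.001], 0.89)]
gauge side [([0.629, 0.185, 0.006], 0.94)]
jaw_grip top [([0.629, -0.141, -0.0], 0.34)]
jaw_grip side [([0.604, -0.193, 0.064], 0.74)]
lock_tip top []
lock_tip side [([0.636, -0.163, 0.086], 0.58), ([0.48, -0.027, -0.001], 0.57)]
cap0 top [([0.459, 0.044, 0.002], 0.95), ([0.474, -0.134, 0.002], 0.86), ([0.386, -0.07, -0.003], 0.83), ([0.364, 0.07, 0.004], 0.6), ([0.478, -0.035, 0.002], 0.56)]
cap0 side [([0.457, 0.049, -0.005], 0.91), ([0.464, -0.204, -0.002], 0.81), ([0.476, -0.139, -0.002], 0.78), ([0.346, -0.167, 0.003], 0.78), ([0.359, 0.068, -0.002], 0.72), ([0.481, -0.03, 0.001], 0.58), ([0.377, -0.071, 0.002], 0.55)]
t 7.68 pos [ 0.5983 -0.1939  0.1608] shift cm [ 14.17   1.1  -23.78] turn [-3.000e-02  8.916e+01  5.000e-02] F [-0.3  0.5 -0.1] w 0.7 q6 1.2 toolx [-1.     0.015  0.001] toolz [-0.015 -1.    -0.   ]
```

View pics/s3.png

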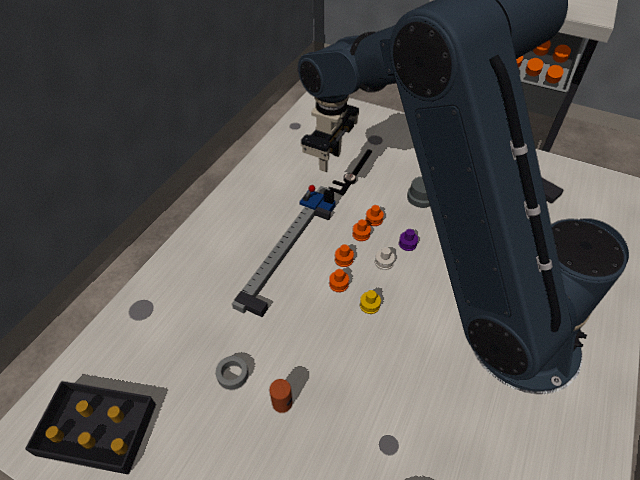

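View pics/t3.png

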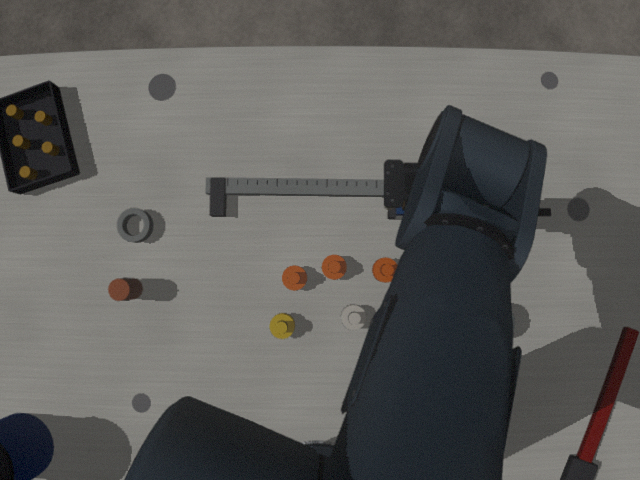

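Request:
arm_command(
  deltas=[
    {"dx": 14,"dy": 1,"dz": -24,"wx": 0,"wy": -90.8,"wz": 0,"hand": 0.3},
    {"dx": 14,"dy": 1,"dz": -24,"wx": 0,"wy": -90.8,"wz": 0,"hand": 0.3},
    {"dx": 14,"dy": 1,"dz": -24,"wx": 0,"wy": -90.8,"wz": 0,"hand": 0.3},
    {"dx": 14,"dy": 1,"dz": -24,"wx": 0,"wy": -90.8,"wz": 0,"hand": 0.3},
    {"dx": 14,"dy": 1,"dz": -24,"wx": 0,"wy": -90.8,"wz": 0,"hand": 0.3},
    {"dx": 14,"dy": 1,"dz": -24,"wx": 0,"wy": -90.8,"wz": 0,"hand": 0.3},
    {"dx": 14,"dy": 1,"dz": -24,"wx": 0,"wy": -90.8,"wz": 0,"hand": 0.3},
    {"dx": 14,"dy": 1,"dz": -24,"wx": 0,"wy": -90.8,"wz": 0,"hand": 0.3},
    {"dx": 14,"dy": 1,"dz": -24,"wx": 0,"wy": -90.8,"wz": 0,"hand": 0.3},
    {"dx": 14,"dy": 1,"dz": -24,"wx": 0,"wy": -90.8,"wz": 0,"hand": 0.3},
    {"dx": 14,"dy": 1,"dz": -24,"wx": 0,"wy": -90.8,"wz": 0,"hand": 0.3},
    {"dx": 14,"dy": 1,"dz": -24,"wx": 0,"wy": -90.8,"wz": 0,"hand": 0.3},
  ],
)

```text
time_s: 8.68
ee_pos: [0.4619, 0.0482, 0.1514]
orientation: [-1.171, 1.267, -1.267]
contact_force: [-0.1, -0.2, -0.7]
width: 0.7
```

```bash
python3 -c "
from h import *
tgt([0.458,0.0465,0.1],-0.8)"
```

```text
t 8.68 pos [0.4619 0.0482 0.1514] shift cm [ 0.2   5.14 -0.38] turn [-0.   -3.72 -0.  ] F [-0.1 -0.2 -0.7] w 0.7 q6 0.08 toolx [-0.079 -0.997 -0.   ] toolz [ 0.997 -0.079  0.   ]
```

Request:
arm_command(
  deltas=[
    {"dx": 0.2,"dy": 2,"dz": -0.3,"wx": 0,"wy": -3.5,"wz": 0,"hand": 0.3},
    {"dx": 0.2,"dy": 5,"dz": -0.3,"wx": 0,"wy": -3.5,"wz": 0,"hand": 0.3},
    {"dx": 0.2,"dy": 8,"dz": -0.3,"wx": 0,"wy": -3.5,"wz": 0,"hand": 0.3},
    {"dx": 0.2,"dy": 9.2,"dz": -0.3,"wx": 0,"wy": -3.5,"wz": 0,"hand": 0.3},
    {"dx": 0.2,"dy": 9.2,"dz": -0.3,"wx": 0,"wy": -3.5,"wz": 0,"hand": 0.3},
    {"dx": 0.2,"dy": 9.2,"dz": -0.3,"wx": 0,"wy": -3.5,"wz": 0,"hand": 0.3},
  ],
)

```text
time_s: 9.18
ee_pos: [0.4587, 0.0464, 0.0593]
orientation: [-1.198, 1.228, -1.227]
contact_force: [1.0, -0.4, 0.7]
width: 0.704
```

```bash
python3 -c "
from h import *
a=snap('side','s4')[200:340,260:420]
cv2.imwrite('pics/s4c.png',cv2.resize(a,(640,560),interpolation=2)[:,:,::-1])
tgt([0.458,0.0465,0.029],-0.8)"
```

```text
t 9.23 pos [0.4593 0.0464 0.06  ] shift cm [-0.01  3.1  -0.13] turn [-0.04 -0.59 -0.  ] F [ 0.3 -0.1  0.7] w 0.699 q6 0.02 toolx [-0.024 -1.    -0.   ] toolz [ 1.    -0.024  0.001]
```

View pics/s4c.png

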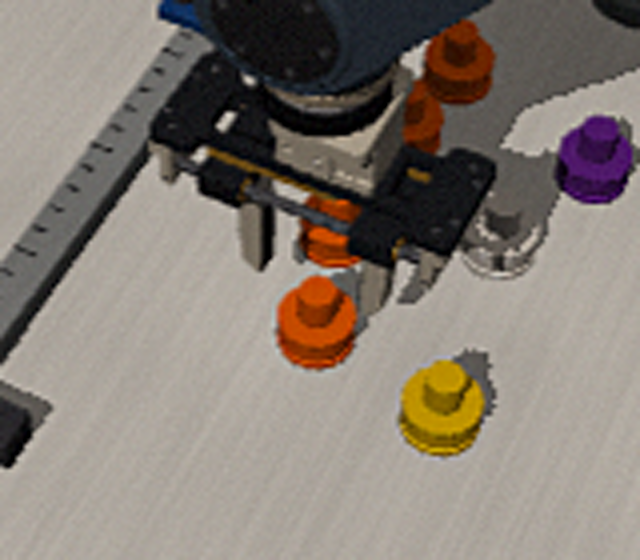

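Request:
arm_command(
  deltas=[
    {"dx": 0,"dy": 1.5,"dz": -0.1,"wx": 0,"wy": 0,"wz": 0,"hand": 0.3},
    {"dx": 0,"dy": 2.7,"dz": -0.1,"wx": 0,"wy": 0,"wz": 0,"hand": 0.3},
    {"dx": 0,"dy": 3.1,"dz": -0.1,"wx": 0,"wy": 0,"wz": 0,"hand": 0.3},
    {"dx": 0,"dy": 3.1,"dz": -0.1,"wx": 0,"wy": 0,"wz": 0,"hand": 0.9},
    {"dx": 0,"dy": 3.1,"dz": -0.1,"wx": 0,"wy": 0,"wz": 0,"hand": 0.9},
    {"dx": 0,"dy": 3.1,"dz": -0.1,"wx": 0,"wy": 0,"wz": 0,"hand": 0.9},
    {"dx": 0,"dy": 3.1,"dz": -0.1,"wx": 0,"wy": 0,"wz": 0,"hand": 0.9},
    {"dx": 0,"dy": 3.1,"dz": -0.1,"wx": 0,"wy": 0,"wz": 0,"hand": 0.9},
    {"dx": 0,"dy": 3.1,"dz": -0.1,"wx": 0,"wy": 0,"wz": 0,"hand": 0.9},
    {"dx": 0,"dy": 3.1,"dz": -0.1,"wx": 0,"wy": 0,"wz": 0,"hand": 0.9},
  ],
)

```text
time_s: 10.07
ee_pos: [0.458, 0.0464, 0.0286]
orientation: [-1.197, 1.227, -1.227]
contact_force: [-0.1, 0.3, 1.4]
width: 0.256
```

```bash
python3 -c "
from h import *
tgt([0.6028,0.160,0.031],-0.8)"
```

```text
t 10.07 pos [0.458  0.0464 0.0286] shift cm [-11.71  -0.23  14.2 ] turn [-0.03 -0.6  -0.  ] F [-0.1  0.3  1.4] w 0.256 q6 0.02 toolx [-0.024 -1.    -0.   ] toolz [ 1.    -0.024  0.   ]
```

Request:
arm_command(
  deltas=[
    {"dx": -1,"dy": -0.1,"dz": 1.2,"wx": 0,"wy": 0,"wz": 0,"hand": 0.9},
    {"dx": -2.5,"dy": -0.1,"dz": 3,"wx": 0,"wy": -0.5,"wz": 0,"hand": 0.9},
    {"dx": -4,"dy": -0.1,"dz": 4.9,"wx": 0,"wy": -0.5,"wz": 0,"hand": 0.9},
    {"dx": -5.5,"dy": -0.1,"dz": 6.7,"wx": 0,"wy": -0.5,"wz": 0,"hand": 0.9},
    {"dx": -7,"dy": -0.1,"dz": 8.5,"wx": 0,"wy": -0.5,"wz": 0,"hand": 0.9},
    {"dx": -8.5,"dy": -0.1,"dz": 10.4,"wx": 0,"wy": -0.5,"wz": 0,"hand": 0.9},
    {"dx": -10,"dy": -0.1,"dz": 12.2,"wx": 0,"wy": -0.5,"wz": 0,"hand": 0.9},
    {"dx": -11.2,"dy": -0.1,"dz": 13.7,"wx": 0,"wy": -0.5,"wz": 0,"hand": 0.9},
    {"dx": -11.2,"dy": -0.1,"dz": 13.7,"wx": 0,"wy": -0.5,"wz": 0,"hand": 0.9},
    {"dx": -11.2,"dy": -0.1,"dz": 13.7,"wx": 0,"wy": -0.5,"wz": 0,"hand": 0.9},
    {"dx": -11.2,"dy": -0.1,"dz": 13.7,"wx": 0,"wy": -0.5,"wz": 0,"hand": 0.9},
  ],
)

```text
time_s: 10.98
ee_pos: [0.5966, 0.1546, 0.029]
orientation: [-1.203, 1.222, -1.22]
contact_force: [-0.0, -0.7, -1.7]
width: 0.257
```

```bash
python3 -c "
from h import *
snap('top','t5')
print(robot.get_obs()['width'])
tgt([0.6028,0.160,0.0295],-0.8)"
```

```text
0.2519218624289184
t 11.03 pos [0.5966 0.1545 0.0291] shift cm [-0.56 -0.04  0.61] turn [ 0.07 -0.11  0.02] F [ 0.1 -0.9 -1. ] w 0.252 q6 0.19 toolx [-0.016 -1.     0.   ] toolz [ 1.    -0.016 -0.001]
```

View pics/t5.png

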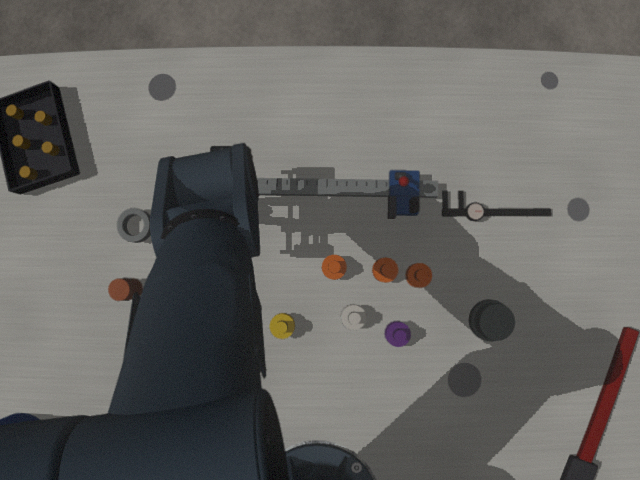

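Request:
arm_command(
  deltas=[
    {"dx": -0.1,"dy": 0,"dz": 0.3,"wx": 0,"wy": 0,"wz": 0,"hand": 0.9},
    {"dx": -0.2,"dy": 0,"dz": 0.5,"wx": 0,"wy": 0,"wz": 0,"hand": 0.9},
    {"dx": -0.3,"dy": 0,"dz": 0.6,"wx": 0,"wy": 0,"wz": 0,"hand": 0.9},
    {"dx": -0.4,"dy": 0,"dz": 0.7,"wx": 0,"wy": 0,"wz": 0,"hand": 0.9},
    {"dx": -0.4,"dy": 0,"dz": 0.7,"wx": 0,"wy": 0,"wz": 0,"hand": 0.9},
  ],
)

```text
time_s: 11.45
ee_pos: [0.6026, 0.1585, 0.029]
orientation: [-1.206, 1.224, -1.219]
contact_force: [-8.9, -2.1, 4.1]
width: 0.256
```

Request:
arm_command(
  deltas=[
    {"dx": -0.1,"dy": 0,"dz": -0.05,"wx": 0,"wy": 0,"wz": 0,"hand": 0.9},
    {"dx": -0.2,"dy": 0,"dz": -0.05,"wx": 0,"wy": 0,"wz": 0,"hand": 0.9},
    {"dx": -0.2,"dy": 0,"dz": -0.05,"wx": 0,"wy": 0,"wz": 0,"hand": 0.9},
  ],
)

```text
time_s: 11.7
ee_pos: [0.6026, 0.1603, 0.029]
orientation: [-1.205, 1.223, -1.22]
contact_force: [-5.5, -2.2, 1.5]
width: 0.258
```

Request:
arm_command(
  deltas=[
    {"dx": -0.1,"dy": 0,"dz": 0,"wx": 0,"wy": 0,"wz": 0,"hand": 0.9},
    {"dx": -0.2,"dy": 0,"dz": 0,"wx": 0,"wy": 0,"wz": 0,"hand": 0.9},
    {"dx": -0.2,"dy": 0,"dz": 0,"wx": 0,"wy": 0,"wz": 0,"hand": 0.9},
  ],
)

```text
time_s: 11.95
ee_pos: [0.6027, 0.1622, 0.0291]
orientation: [-1.205, 1.223, -1.22]
contact_force: [-5.1, -4.6, 3.2]
width: 0.25
```

Request:
arm_command(
  deltas=[
    {"dx": -0.1,"dy": 0,"dz": 0,"wx": 0,"wy": 0,"wz": 0,"hand": 0.9},
    {"dx": -0.15,"dy": 0,"dz": 0,"wx": 0,"wy": 0,"wz": 0,"hand": 0.9},
    {"dx": -0.15,"dy": 0,"dz": 0,"wx": 0,"wy": 0,"wz": 0,"hand": 0.9},
  ],
)

```text
time_s: 12.2
ee_pos: [0.6027, 0.1636, 0.0292]
orientation: [-1.205, 1.223, -1.22]
contact_force: [-6.0, -4.2, 2.9]
width: 0.254
```

```bash
python3 -c "
from h import *
a=snap('side','s6')[220:340,210:350]
cv2.imwrite('pics/s6c.png',cv2.resize(a,(700,600),interpolation=2)[:,:,::-1])
tgt([0.6028,0.160,0.0295],-0.8)"
```

```text
t 12.25 pos [0.6027 0.1636 0.0292] shift cm [ 0.36 -0.03  0.01] turn [ 0.21 -0.1   0.08] F [-6.1 -3.6  3.3] w 0.256 q6 0.21 toolx [-0.016 -1.     0.001] toolz [ 1.    -0.016 -0.004]
```

View pics/s6c.png

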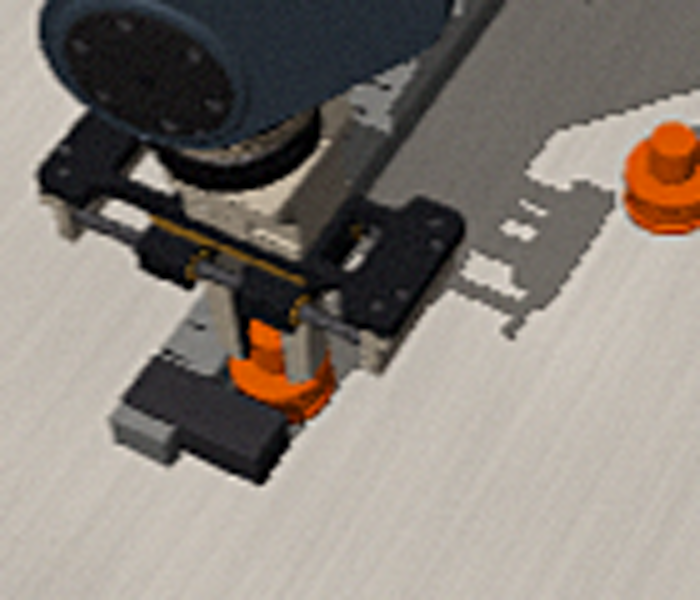

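Request:
arm_command(
  deltas=[
    {"dx": 0.1,"dy": 0,"dz": -0.05,"wx": 0,"wy": 0,"wz": 0,"hand": 0.9},
    {"dx": 0.1,"dy": 0,"dz": -0.05,"wx": 0,"wy": 0,"wz": 0,"hand": 0.4},
    {"dx": 0.1,"dy": 0,"dz": -0.05,"wx": 0,"wy": 0,"wz": 0,"hand": 0.4},
    {"dx": 0.1,"dy": 0,"dz": -0.05,"wx": 0,"wy": 0,"wz": 0,"hand": 0.4},
    {"dx": 0.1,"dy": 0,"dz": -0.05,"wx": 0,"wy": 0,"wz": 0,"hand": 0.4},
    {"dx": 0.1,"dy": -2,"dz": -0.05,"wx": 0,"wy": 0,"wz": 0,"hand": 0.4},
    {"dx": 0.1,"dy": -5,"dz": -0.05,"wx": 0,"wy": 0,"wz": 0,"hand": 0.4},
    {"dx": 0.1,"dy": -8,"dz": -0.05,"wx": 0,"wy": 0,"wz": 0,"hand": 0.4},
    {"dx": 0.1,"dy": -8,"dz": -0.05,"wx": 0,"wy": 0,"wz": 0,"hand": 0.4},
  ],
)

```text
time_s: 13.0
ee_pos: [0.6065, 0.1641, 0.1152]
orientation: [-1.194, 1.215, -1.223]
contact_force: [0.8, -0.1, 1.0]
width: 0.597
```

```bash
python3 -c "
from h import *
snap('side','s7')
print([(np.round(r['location'],3).tolist(),round(r['p'],2)) for r in robot.landmark_of('cap0','side')])
tgt([0.479,-0.0325,0.08],-0.8)"
```

```text
[([0.602, 0.163, -0.002], 0.81), ([0.38, -0.072, 0.002], 0.79), ([0.48, -0.03, 0.0], 0.72), ([0.477, -0.137, -0.003], 0.67), ([0.364, 0.07, 0.001], 0.64), ([0.346, -0.164, 0.002], 0.63)]
t 13.1 pos [0.6043 0.1636 0.1105] shift cm [ 19.8    3.01 -12.23] turn [-0.14 -0.09 -0.03] F [-0.5  0.2 -0.6] w 0.602 q6 0.21 toolx [-0.016 -1.    -0.001] toolz [ 1.    -0.016  0.003]
```

Request:
arm_command(
  deltas=[
    {"dx": 19.8,"dy": 3,"dz": -12.3,"wx": 0,"wy": 0,"wz": 0,"hand": 0.3},
    {"dx": 19.8,"dy": 3,"dz": -12.3,"wx": 0,"wy": 0,"wz": 0,"hand": 0.3},
    {"dx": 19.8,"dy": 3,"dz": -12.3,"wx": 0,"wy": 0,"wz": 0,"hand": 0.3},
    {"dx": 19.8,"dy": 3,"dz": -12.3,"wx": 0,"wy": 0,"wz": 0,"hand": 0.3},
    {"dx": 19.8,"dy": 3,"dz": -12.3,"wx": 0,"wy": 0,"wz": 0,"hand": 0.3},
    {"dx": 19.8,"dy": 3,"dz": -12.3,"wx": 0,"wy": 0,"wz": 0,"hand": 0.3},
    {"dx": 19.8,"dy": 3,"dz": -12.3,"wx": 0,"wy": 0,"wz": 0,"hand": 0.3},
    {"dx": 19.8,"dy": 3,"dz": -12.3,"wx": 0,"wy": 0,"wz": 0,"hand": 0.3},
    {"dx": 19.8,"dy": 3,"dz": -12.3,"wx": 0,"wy": 0,"wz": 0,"hand": 0.3},
  ],
)

```text
time_s: 13.85
ee_pos: [0.4778, -0.0323, 0.079]
orientation: [-1.202, 1.221, -1.221]
contact_force: [0.3, -0.6, 0.2]
width: 0.7
```

```bash
python3 -c "
from h import *
a=snap('side','s8')[200:340,210:420]
cv2.imwrite('pics/s8c.png',cv2.resize(a,(798,532),interpolation=2)[:,:,::-1])
tgt([0.479,-0.0325,0.029],-0.8)"
```

```text
t 13.9 pos [ 0.478  -0.032   0.0791] shift cm [0.05 5.01 0.1 ] turn [ 0.01 -0.06 -0.01] F [0.6 0.  0.8] w 0.696 q6 -0.15 toolx [-0.015 -1.    -0.   ] toolz [ 1.    -0.015 -0.   ]
```

View pics/s8c.png

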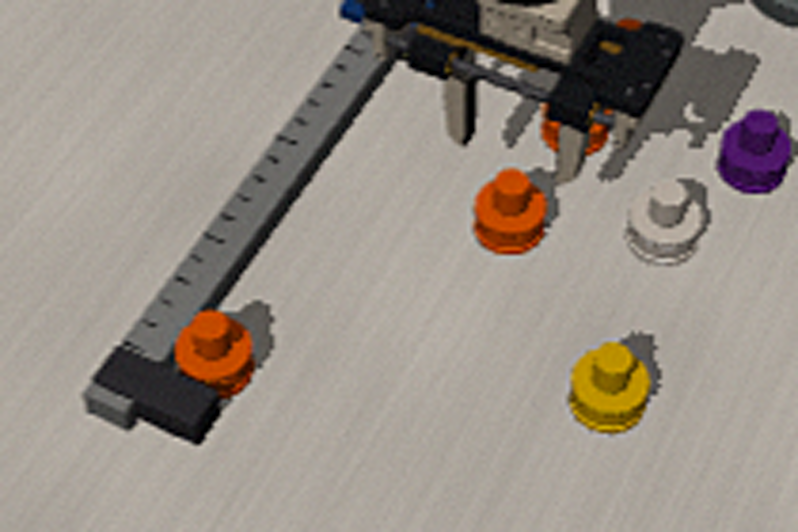

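Request:
arm_command(
  deltas=[
    {"dx": 0.1,"dy": 2,"dz": 0.1,"wx": 0,"wy": 0,"wz": 0,"hand": 0.3},
    {"dx": 0.1,"dy": 4,"dz": 0.1,"wx": 0,"wy": 0,"wz": 0,"hand": 0.3},
    {"dx": 0.1,"dy": 5,"dz": 0.1,"wx": 0,"wy": 0,"wz": 0,"hand": 0.3},
    {"dx": 0.1,"dy": 5,"dz": 0.1,"wx": 0,"wy": 0,"wz": 0,"hand": 0.3},
    {"dx": 0.1,"dy": 5,"dz": 0.1,"wx": 0,"wy": 0,"wz": 0,"hand": 0.9},
    {"dx": 0.1,"dy": 5,"dz": 0.1,"wx": 0,"wy": 0,"wz": 0,"hand": 0.9},
    {"dx": 0.1,"dy": 5,"dz": 0.1,"wx": 0,"wy": 0,"wz": 0,"hand": 0.9},
    {"dx": 0.1,"dy": 5,"dz": 0.1,"wx": 0,"wy": 0,"wz": 0,"hand": 0.9},
    {"dx": 0.1,"dy": 5,"dz": 0.1,"wx": 0,"wy": 0,"wz": 0,"hand": 0.9},
    {"dx": 0.1,"dy": 5,"dz": 0.1,"wx": 0,"wy": 0,"wz": 0,"hand": 0.9},
    {"dx": 0.1,"dy": 5,"dz": 0.1,"wx": 0,"wy": 0,"wz": 0,"hand": 0.9},
  ],
)

```text
time_s: 14.82
ee_pos: [0.4787, -0.0337, 0.0296]
orientation: [-1.201, 1.22, -1.221]
contact_force: [-0.0, -0.4, 2.3]
width: 0.253
```

```bash
python3 -c "
from h import *
tgt([0.597,0.104,0.029],-0.8)"
```

```text
t 14.82 pos [ 0.4787 -0.0337  0.0296] shift cm [-13.95   0.07  11.61] turn [-0.03 -0.1   0.  ] F [-0.  -0.4  2.3] w 0.253 q6 -0.15 toolx [-0.016 -1.     0.   ] toolz [ 1.    -0.016  0.   ]
```

Request:
arm_command(
  deltas=[
    {"dx": -1,"dy": -0.1,"dz": 0.9,"wx": 0,"wy": 0,"wz": 0,"hand": 0.9},
    {"dx": -3,"dy": -0.1,"dz": 2.5,"wx": 0,"wy": 0,"wz": 0,"hand": 0.9},
    {"dx": -5,"dy": -0.1,"dz": 4.2,"wx": 0,"wy": 0,"wz": 0,"hand": 0.9},
    {"dx": -7,"dy": -0.1,"dz": 5.8,"wx": 0,"wy": 0,"wz": 0,"hand": 0.9},
    {"dx": -9,"dy": -0.1,"dz": 7.5,"wx": 0,"wy": 0,"wz": 0,"hand": 0.9},
    {"dx": -11,"dy": -0.1,"dz": 9.2,"wx": 0,"wy": 0,"wz": 0,"hand": 0.9},
    {"dx": -13,"dy": -0.1,"dz": 10.8,"wx": 0,"wy": 0,"wz": 0,"hand": 0.9},
    {"dx": -13.9,"dy": -0.1,"dz": 11.6,"wx": 0,"wy": 0,"wz": 0,"hand": 0.9},
    {"dx": -13.9,"dy": -0.1,"dz": 11.9,"wx": 0,"wy": 0,"wz": 0,"hand": 0.9},
    {"dx": -13.9,"dy": -0.1,"dz": 12.1,"wx": 0,"wy": 0,"wz": 0,"hand": 0.9},
    {"dx": -13.9,"dy": -0.1,"dz": 12.2,"wx": 0,"wy": 0,"wz": 0,"hand": 0.9},
    {"dx": -13.9,"dy": -0.1,"dz": 12.2,"wx": 0,"wy": 0,"wz": 0,"hand": 0.9},
  ],
)

```text
time_s: 15.82
ee_pos: [0.6017, 0.1029, 0.03]
orientation: [-1.203, 1.223, -1.22]
contact_force: [-3.2, 0.9, -1.3]
width: 0.26
```

Request:
arm_command(
  deltas=[
    {"dx": -0.2,"dy": 0,"dz": 0,"wx": 0,"wy": 0,"wz": 0,"hand": 0.9},
    {"dx": -0.4,"dy": 0,"dz": 0,"wx": 0,"wy": 0,"wz": 0,"hand": 0.9},
    {"dx": -0.6,"dy": 0,"dz": 0,"wx": 0,"wy": 0,"wz": 0,"hand": 0.9},
    {"dx": -0.6,"dy": 0,"dz": 0,"wx": 0,"wy": 0,"wz": 0,"hand": 0.9},
  ],
)

```text
time_s: 16.15
ee_pos: [0.602, 0.109, 0.0304]
orientation: [-1.203, 1.222, -1.221]
contact_force: [-5.0, -2.3, 0.9]
width: 0.257
```

Request:
arm_command(
  deltas=[
    {"dx": -0.1,"dy": 0,"dz": 0,"wx": 0,"wy": 0,"wz": 0,"hand": 0.9},
    {"dx": -0.2,"dy": 0,"dz": 0,"wx": 0,"wy": 0,"wz": 0,"hand": 0.9},
    {"dx": -0.3,"dy": 0,"dz": 0,"wx": 0,"wy": 0,"wz": 0,"hand": 0.9},
    {"dx": -0.4,"dy": 0,"dz": 0,"wx": 0,"wy": 0,"wz": 0,"hand": 0.9},
    {"dx": -0.4,"dy": 0,"dz": 0,"wx": 0,"wy": 0,"wz": 0,"hand": 0.9},
  ],
)

```text
time_s: 16.57
ee_pos: [0.6022, 0.1127, 0.0307]
orientation: [-1.204, 1.221, -1.221]
contact_force: [-5.9, -5.8, 5.3]
width: 0.253
```

```bash
python3 -c "
from h import *
a=snap('side','s9')[220:340,210:350]
cv2.imwrite('pics/s9c.png',cv2.resize(a,(700,600),interpolation=2)[:,:,::-1])
tgt([0.6028,0.160,0.0295],-0.8)"
```

```text
t 16.62 pos [0.6022 0.1126 0.0307] shift cm [-4.74  0.12 -0.01] turn [ 0.09 -0.1   0.06] F [-6.8 -4.8  5.9] w 0.254 q6 0.13 toolx [-0.016 -1.     0.001] toolz [ 1.    -0.016 -0.001]
```

View pics/s9c.png

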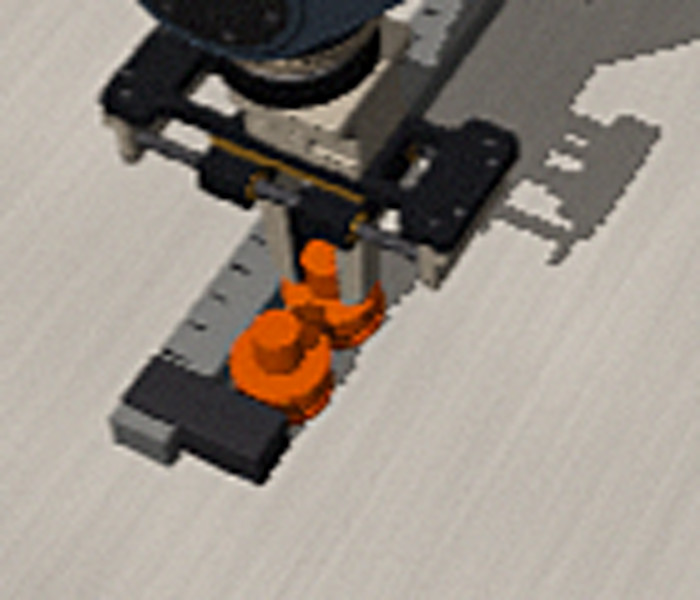

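Request:
arm_command(
  deltas=[
    {"dx": 0.1,"dy": 0.1,"dz": -0.05,"wx": 0,"wy": 0,"wz": 0,"hand": 0.9},
    {"dx": 0.1,"dy": 0.1,"dz": -0.05,"wx": 0,"wy": 0,"wz": 0,"hand": 0.4},
    {"dx": 0.1,"dy": 0.1,"dz": -0.05,"wx": 0,"wy": 0,"wz": 0,"hand": 0.4},
    {"dx": 0.1,"dy": 0.1,"dz": -0.05,"wx": 0,"wy": 0,"wz": 0,"hand": 0.4},
    {"dx": 0.1,"dy": 0.1,"dz": -0.05,"wx": 0,"wy": 0,"wz": 0,"hand": 0.4},
    {"dx": 0.1,"dy": -2,"dz": -0.05,"wx": 0,"wy": 0,"wz": 0,"hand": 0.4},
    {"dx": 0.1,"dy": -5,"dz": -0.05,"wx": 0,"wy": 0,"wz": 0,"hand": 0.4},
    {"dx": 0.1,"dy": -8,"dz": -0.05,"wx": 0,"wy": 0,"wz": 0,"hand": 0.4},
    {"dx": 0.1,"dy": -8,"dz": -0.05,"wx": 0,"wy": 0,"wz": 0,"hand": 0.4},
  ],
)

```text
time_s: 17.37
ee_pos: [0.6053, 0.1129, 0.1161]
orientation: [-1.195, 1.215, -1.224]
contact_force: [0.9, 0.1, 0.5]
width: 0.601
```

```bash
python3 -c "
from h import *
snap('side','s10')
print([(np.round(r['location'],3).tolist(),round(r['p'],2)) for r in robot.landmark_of('cap0','side')])
tgt([0.476,-0.136,0.08],-0.8)"
```

```text
[([0.602, 0.11, -0.002], 0.87), ([0.604, 0.163, -0.001], 0.87), ([0.345, -0.166, 0.002], 0.79), ([0.464, -0.204, -0.003], 0.71), ([0.362, 0.072, -0.001], 0.68), ([0.382, -0.071, 0.004], 0.57), ([0.478, -0.139, -0.001], 0.53)]
t 17.47 pos [0.603  0.1126 0.1114] shift cm [ 25.05   3.1  -12.32] turn [-0.15 -0.09 -0.02] F [ 0.2 -0.2 -0.6] w 0.597 q6 0.12 toolx [-0.016 -1.    -0.   ] toolz [ 1.    -0.016  0.003]
```

View pics/s10.png

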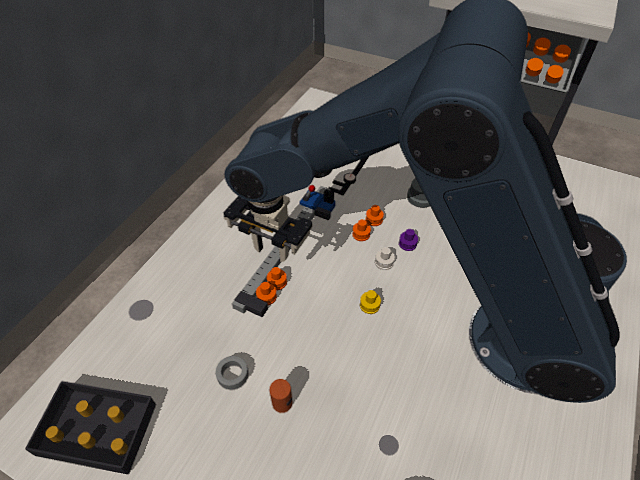

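Request:
arm_command(
  deltas=[
    {"dx": 25,"dy": 3,"dz": -12.4,"wx": 0,"wy": 0,"wz": 0,"hand": 0.3},
    {"dx": 25,"dy": 3,"dz": -12.4,"wx": 0,"wy": 0,"wz": 0,"hand": 0.3},
    {"dx": 25,"dy": 3,"dz": -12.4,"wx": 0,"wy": 0,"wz": 0,"hand": 0.3},
    {"dx": 25,"dy": 3,"dz": -12.4,"wx": 0,"wy": 0,"wz": 0,"hand": 0.3},
    {"dx": 25,"dy": 3,"dz": -12.4,"wx": 0,"wy": 0,"wz": 0,"hand": 0.3},
    {"dx": 25,"dy": 3,"dz": -12.4,"wx": 0,"wy": 0,"wz": 0,"hand": 0.3},
    {"dx": 25,"dy": 3,"dz": -12.4,"wx": 0,"wy": 0,"wz": 0,"hand": 0.3},
    {"dx": 25,"dy": 3,"dz": -12.4,"wx": 0,"wy": 0,"wz": 0,"hand": 0.3},
    {"dx": 25,"dy": 3,"dz": -12.4,"wx": 0,"wy": 0,"wz": 0,"hand": 0.3},
    {"dx": 25,"dy": 3,"dz": -12.4,"wx": 0,"wy": 0,"wz": 0,"hand": 0.3},
  ],
)

```text
time_s: 18.3
ee_pos: [0.4744, -0.1351, 0.0798]
orientation: [-1.202, 1.222, -1.22]
contact_force: [-0.4, 0.3, 0.3]
width: 0.701
```

```bash
python3 -c "
from h import *
a=snap('side','s11')[180:320,230:440]
cv2.imwrite('pics/s11c.png',cv2.resize(a,(798,532),interpolation=2)[:,:,::-1])
tgt([0.4765,-0.136,0.029],-0.8)"
```

```text
t 18.35 pos [ 0.4747 -0.1347  0.08  ] shift cm [0.13 5.1  0.19] turn [ 0.03 -0.05 -0.02] F [-0.1  0.2 -0.5] w 0.7 q6 -0.36 toolx [-0.015 -1.    -0.   ] toolz [ 1.    -0.015 -0.001]
```

View pics/s11c.png

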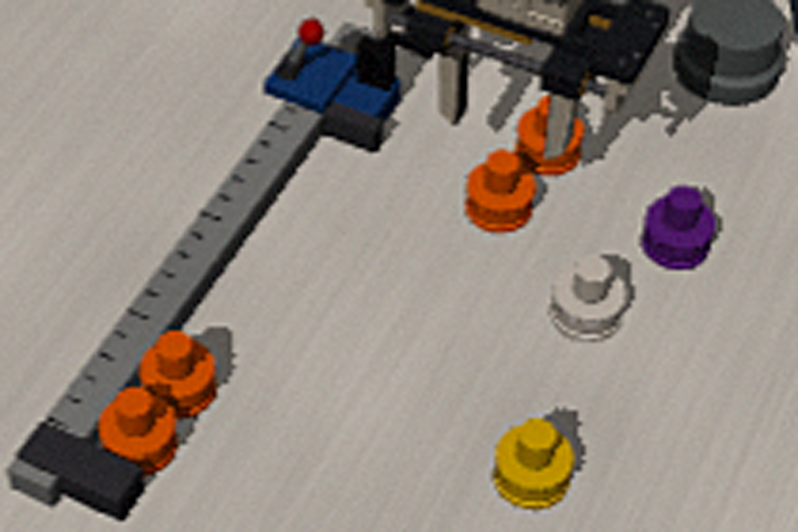

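Request:
arm_command(
  deltas=[
    {"dx": 0.1,"dy": 2,"dz": 0.2,"wx": 0,"wy": 0,"wz": 0,"hand": 0.3},
    {"dx": 0.1,"dy": 4,"dz": 0.2,"wx": 0,"wy": 0,"wz": 0,"hand": 0.3},
    {"dx": 0.1,"dy": 5.1,"dz": 0.2,"wx": 0,"wy": 0,"wz": 0,"hand": 0.3},
    {"dx": 0.1,"dy": 5.1,"dz": 0.2,"wx": 0,"wy": 0,"wz": 0,"hand": 0.3},
    {"dx": 0.1,"dy": 5.1,"dz": 0.2,"wx": 0,"wy": 0,"wz": 0,"hand": 0.9},
    {"dx": 0.1,"dy": 5.1,"dz": 0.2,"wx": 0,"wy": 0,"wz": 0,"hand": 0.9},
    {"dx": 0.1,"dy": 5.1,"dz": 0.2,"wx": 0,"wy": 0,"wz": 0,"hand": 0.9},
    {"dx": 0.1,"dy": 5.1,"dz": 0.2,"wx": 0,"wy": 0,"wz": 0,"hand": 0.9},
    {"dx": 0.1,"dy": 5.1,"dz": 0.2,"wx": 0,"wy": 0,"wz": 0,"hand": 0.9},
    {"dx": 0.1,"dy": 5.1,"dz": 0.2,"wx": 0,"wy": 0,"wz": 0,"hand": 0.9},
    {"dx": 0.1,"dy": 5.1,"dz": 0.2,"wx": 0,"wy": 0,"wz": 0,"hand": 0.9},
  ],
)

```text
time_s: 19.27
ee_pos: [0.4764, -0.1367, 0.0296]
orientation: [-1.202, 1.221, -1.221]
contact_force: [0.6, -0.2, 1.0]
width: 0.255
```

```bash
python3 -c "
from h import *
tgt([0.597,0.054,0.029],-0.8)"
```

```text
t 19.27 pos [ 0.4764 -0.1367  0.0296] shift cm [-19.25   0.06  11.76] turn [-0.01 -0.1   0.  ] F [ 0.6 -0.2  1. ] w 0.255 q6 -0.36 toolx [-0.016 -1.     0.   ] toolz [ 1.    -0.016  0.   ]
```

Request:
arm_command(
  deltas=[
    {"dx": -1.5,"dy": -0.05,"dz": 0.9,"wx": 0,"wy": 0,"wz": 0,"hand": 0.9},
    {"dx": -4,"dy": -0.05,"dz": 2.4,"wx": 0,"wy": 0,"wz": 0,"hand": 0.9},
    {"dx": -6.5,"dy": -0.05,"dz": 3.9,"wx": 0,"wy": 0,"wz": 0,"hand": 0.9},
    {"dx": -9,"dy": -0.05,"dz": 5.4,"wx": 0,"wy": 0,"wz": 0,"hand": 0.9},
    {"dx": -11.5,"dy": -0.05,"dz": 7,"wx": 0,"wy": 0,"wz": 0,"hand": 0.9},
    {"dx": -14,"dy": -0.05,"dz": 8.5,"wx": 0,"wy": 0,"wz": 0,"hand": 0.9},
    {"dx": -16.5,"dy": -0.05,"dz": 10.1,"wx": 0,"wy": 0,"wz": 0,"hand": 0.9},
    {"dx": -18.5,"dy": -0.05,"dz": 11.3,"wx": 0,"wy": 0,"wz": 0,"hand": 0.9},
    {"dx": -19.2,"dy": -0.05,"dz": 11.9,"wx": 0,"wy": 0,"wz": 0,"hand": 0.9},
    {"dx": -19.2,"dy": -0.05,"dz": 12.1,"wx": 0,"wy": 0,"wz": 0,"hand": 0.9},
    {"dx": -19.2,"dy": -0.05,"dz": 12.3,"wx": 0,"wy": 0,"wz": 0,"hand": 0.9},
    {"dx": -19.2,"dy": -0.05,"dz": 12.3,"wx": 0,"wy": 0,"wz": 0,"hand": 0.9},
  ],
)

```text
time_s: 20.27
ee_pos: [0.601, 0.0529, 0.0297]
orientation: [-1.203, 1.224, -1.219]
contact_force: [-4.5, 6.1, 3.4]
width: 0.258
```

Request:
arm_command(
  deltas=[
    {"dx": -0.2,"dy": 0,"dz": 0,"wx": 0,"wy": 0,"wz": 0,"hand": 0.9},
    {"dx": -0.4,"dy": 0,"dz": 0,"wx": 0,"wy": 0,"wz": 0,"hand": 0.9},
    {"dx": -0.6,"dy": 0,"dz": 0,"wx": 0,"wy": 0,"wz": 0,"hand": 0.9},
    {"dx": -0.7,"dy": 0,"dz": 0,"wx": 0,"wy": 0,"wz": 0,"hand": 0.9},
    {"dx": -0.7,"dy": 0,"dz": 0,"wx": 0,"wy": 0,"wz": 0,"hand": 0.9},
  ],
)

```text
time_s: 20.68
ee_pos: [0.6012, 0.0586, 0.03]
orientation: [-1.204, 1.223, -1.221]
contact_force: [-4.5, -3.8, 5.0]
width: 0.254
```

Request:
arm_command(
  deltas=[
    {"dx": -0.1,"dy": 0,"dz": 0,"wx": 0,"wy": 0,"wz": 0,"hand": 0.9},
    {"dx": -0.2,"dy": 0,"dz": 0,"wx": 0,"wy": 0,"wz": 0,"hand": 0.9},
    {"dx": -0.3,"dy": 0,"dz": 0,"wx": 0,"wy": 0,"wz": 0,"hand": 0.9},
    {"dx": -0.3,"dy": 0,"dz": 0,"wx": 0,"wy": 0,"wz": 0,"hand": 0.9},
  ],
)

```text
time_s: 21.02
ee_pos: [0.6013, 0.0614, 0.03]
orientation: [-1.204, 1.223, -1.221]
contact_force: [-5.3, -5.1, 5.7]
width: 0.258
```

```bash
python3 -c "
from h import *
a=snap('side','s12')[200:340,210:350]
cv2.imwrite('pics/s12c.png',cv2.resize(a,(600,600),interpolation=2)[:,:,::-1])
tgt([0.6028,0.160,0.0295],-0.8)"
```

```text
t 21.07 pos [0.6013 0.0614 0.03  ] shift cm [-9.87  0.04 -0.01] turn [ 0.15 -0.15  0.08] F [-6.4 -5.4  5.4] w 0.256 q6 0.04 toolx [-0.017 -1.     0.001] toolz [ 1.    -0.017 -0.003]
```

View pics/s12c.png

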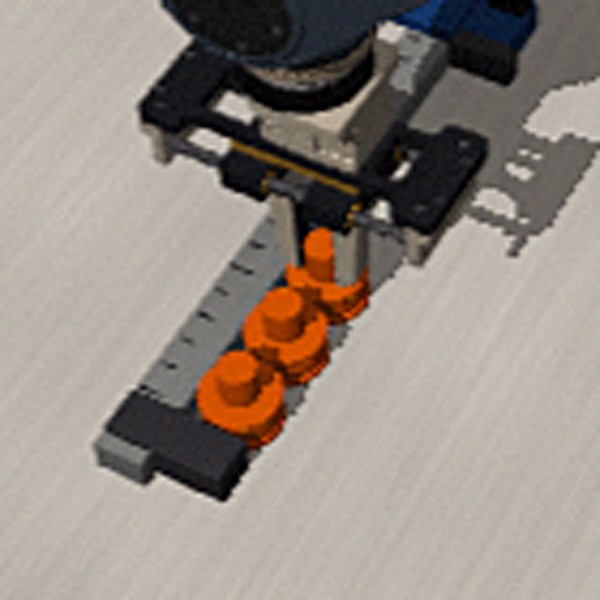

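Row of three is against the beam. Release and fetch the fourth.

Request:
arm_command(
  deltas=[
    {"dx": 0.1,"dy": 0.05,"dz": -0.05,"wx": 0,"wy": 0,"wz": 0,"hand": 0.9},
    {"dx": 0.1,"dy": 0.05,"dz": -0.05,"wx": 0,"wy": 0,"wz": 0,"hand": 0.4},
    {"dx": 0.1,"dy": 0.05,"dz": -0.05,"wx": 0,"wy": 0,"wz": 0,"hand": 0.4},
    {"dx": 0.1,"dy": 0.05,"dz": -0.05,"wx": 0,"wy": 0,"wz": 0,"hand": 0.4},
    {"dx": 0.1,"dy": 0.05,"dz": -0.05,"wx": 0,"wy": 0,"wz": 0,"hand": 0.4},
    {"dx": 0.1,"dy": -2,"dz": -0.05,"wx": 0,"wy": 0,"wz": 0,"hand": 0.4},
    {"dx": 0.1,"dy": -5,"dz": -0.05,"wx": 0,"wy": 0,"wz": 0,"hand": 0.4},
    {"dx": 0.1,"dy": -8,"dz": -0.05,"wx": 0,"wy": 0,"wz": 0,"hand": 0.4},
    {"dx": 0.1,"dy": -8,"dz": -0.05,"wx": 0,"wy": 0,"wz": 0,"hand": 0.4},
  ],
)

```text
time_s: 21.82
ee_pos: [0.6048, 0.0625, 0.1154]
orientation: [-1.196, 1.215, -1.224]
contact_force: [0.8, 0.3, 1.0]
width: 0.598
```

```bash
python3 -c "
from h import *
snap('side','s13')
print([(np.round(r['location'],3).tolist(),round(r['p'],2)) for r in robot.landmark_of('cap0','side')])
tgt([0.464,-0.204,0.08],-0.8)"
```

```text
[([0.361, 0.07, -0.0], 0.95), ([0.603, 0.057, -0.002], 0.83), ([0.38, -0.072, -0.0], 0.83), ([0.349, -0.164, 0.002], 0.68), ([0.606, 0.162, -0.003], 0.65), ([0.602, 0.11, -0.0], 0.62), ([0.464, -0.2, -0.001], 0.58)]
t 21.92 pos [0.6026 0.0624 0.1108] shift cm [ 26.86   3.05 -13.45] turn [-0.13 -0.09 -0.01] F [ 0.1 -0.4 -1.2] w 0.599 q6 0.04 toolx [-0.016 -1.    -0.   ] toolz [ 1.    -0.016  0.002]
```

View pics/s13.png

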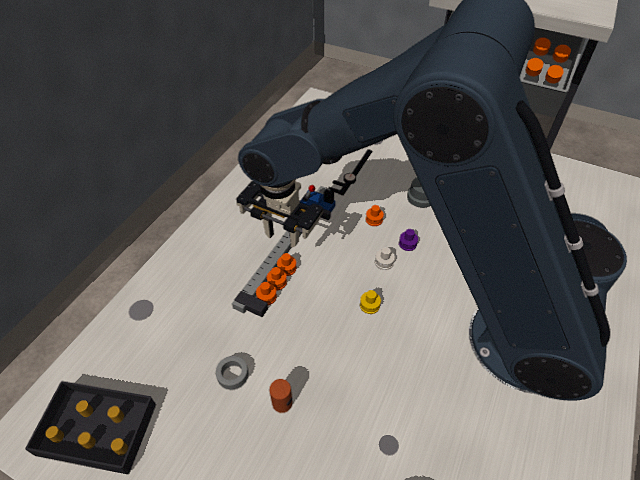

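Request:
arm_command(
  deltas=[
    {"dx": 26.8,"dy": 3,"dz": -13.5,"wx": 0,"wy": 0,"wz": 0,"hand": 0.3},
    {"dx": 26.8,"dy": 3,"dz": -13.5,"wx": 0,"wy": 0,"wz": 0,"hand": 0.3},
    {"dx": 26.8,"dy": 3,"dz": -13.5,"wx": 0,"wy": 0,"wz": 0,"hand": 0.3},
    {"dx": 26.8,"dy": 3,"dz": -13.5,"wx": 0,"wy": 0,"wz": 0,"hand": 0.3},
    {"dx": 26.8,"dy": 3,"dz": -13.5,"wx": 0,"wy": 0,"wz": 0,"hand": 0.3},
    {"dx": 26.8,"dy": 3,"dz": -13.5,"wx": 0,"wy": 0,"wz": 0,"hand": 0.3},
    {"dx": 26.8,"dy": 3,"dz": -13.5,"wx": 0,"wy": 0,"wz": 0,"hand": 0.3},
    {"dx": 26.8,"dy": 3,"dz": -13.5,"wx": 0,"wy": 0,"wz": 0,"hand": 0.3},
    {"dx": 26.8,"dy": 3,"dz": -13.5,"wx": 0,"wy": 0,"wz": 0,"hand": 0.3},
    {"dx": 26.8,"dy": 3,"dz": -13.5,"wx": 0,"wy": 0,"wz": 0,"hand": 0.3},
  ],
)

```text
time_s: 22.75
ee_pos: [0.4625, -0.2032, 0.0791]
orientation: [-1.201, 1.223, -1.221]
contact_force: [-0.4, -0.4, 0.9]
width: 0.7
```

```bash
python3 -c "
from h import *
a=snap('side','s14')[180:320,230:440]
cv2.imwrite('pics/s14c.png',cv2.resize(a,(798,532),interpolation=2)[:,:,::-1])
tgt([0.464,-0.204,0.029],-0.8)"
```

```text
t 22.8 pos [ 0.463  -0.2026  0.0794] shift cm [0.14 5.04 0.11] turn [ 0.04 -0.1  -0.04] F [-0.6  0.4  0.5] w 0.701 q6 -0.49 toolx [-0.016 -1.    -0.001] toolz [ 1.    -0.016 -0.001]
```

View pics/s14c.png

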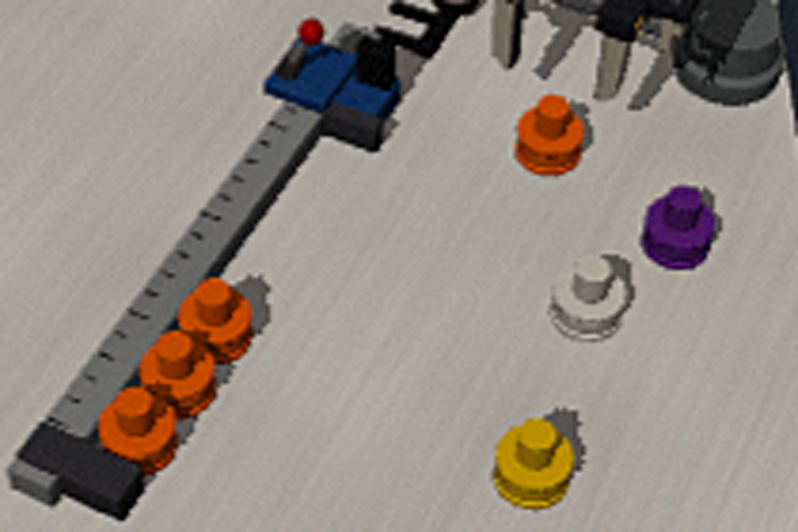

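Request:
arm_command(
  deltas=[
    {"dx": 0.1,"dy": 2,"dz": 0.1,"wx": 0,"wy": 0,"wz": 0,"hand": 0.3},
    {"dx": 0.1,"dy": 4,"dz": 0.1,"wx": 0,"wy": 0,"wz": 0,"hand": 0.3},
    {"dx": 0.1,"dy": 5,"dz": 0.1,"wx": 0,"wy": 0,"wz": 0,"hand": 0.3},
    {"dx": 0.1,"dy": 5,"dz": 0.1,"wx": 0,"wy": 0,"wz": 0,"hand": 0.3},
    {"dx": 0.1,"dy": 5,"dz": 0.1,"wx": 0,"wy": 0,"wz": 0,"hand": 0.9},
    {"dx": 0.1,"dy": 5,"dz": 0.1,"wx": 0,"wy": 0,"wz": 0,"hand": 0.9},
    {"dx": 0.1,"dy": 5,"dz": 0.1,"wx": 0,"wy": 0,"wz": 0,"hand": 0.9},
    {"dx": 0.1,"dy": 5,"dz": 0.1,"wx": 0,"wy": 0,"wz": 0,"hand": 0.9},
    {"dx": 0.1,"dy": 5,"dz": 0.1,"wx": 0,"wy": 0,"wz": 0,"hand": 0.9},
    {"dx": 0.1,"dy": 5,"dz": 0.1,"wx": 0,"wy": 0,"wz": 0,"hand": 0.9},
    {"dx": 0.1,"dy": 5,"dz": 0.1,"wx": 0,"wy": 0,"wz": 0,"hand": 0.9},
  ],
)

```text
time_s: 23.72
ee_pos: [0.4639, -0.2045, 0.0301]
orientation: [-1.202, 1.221, -1.221]
contact_force: [0.2, 0.2, 2.7]
width: 0.254
```

```bash
python3 -c "
from h import *
tgt([0.596,0.003,0.029],-0.8)"
```

```text
t 23.72 pos [ 0.4639 -0.2045  0.0301] shift cm [-20.95   0.11  12.88] turn [-0.01 -0.1   0.01] F [0.2 0.2 2.7] w 0.254 q6 -0.49 toolx [-0.016 -1.     0.   ] toolz [ 1.    -0.016  0.   ]
```

Request:
arm_command(
  deltas=[
    {"dx": -1.5,"dy": 0,"dz": 0.9,"wx": 0,"wy": 0,"wz": 0,"hand": 0.9},
    {"dx": -4,"dy": 0,"dz": 2.4,"wx": 0,"wy": 0,"wz": 0,"hand": 0.9},
    {"dx": -6.8,"dy": 0,"dz": 4.2,"wx": 0,"wy": 0,"wz": 0,"hand": 0.9},
    {"dx": -9.6,"dy": 0,"dz": 5.9,"wx": 0,"wy": 0,"wz": 0,"hand": 0.9},
    {"dx": -12.4,"dy": 0,"dz": 7.6,"wx": 0,"wy": 0,"wz": 0,"hand": 0.9},
    {"dx": -15.2,"dy": 0,"dz": 9.3,"wx": 0,"wy": 0,"wz": 0,"hand": 0.9},
    {"dx": -18,"dy": 0,"dz": 11,"wx": 0,"wy": 0,"wz": 0,"hand": 0.9},
    {"dx": -20.2,"dy": 0,"dz": 12.4,"wx": 0,"wy": 0,"wz": 0,"hand": 0.9},
    {"dx": -20.9,"dy": 0,"dz": 12.9,"wx": 0,"wy": 0,"wz": 0,"hand": 0.9},
    {"dx": -20.9,"dy": 0,"dz": 13.2,"wx": 0,"wy": 0,"wz": 0,"hand": 0.9},
    {"dx": -20.9,"dy": 0,"dz": 13.4,"wx": 0,"wy": 0,"wz": 0,"hand": 0.9},
    {"dx": -20.9,"dy": 0,"dz": 13.4,"wx": 0,"wy": 0,"wz": 0,"hand": 0.9},
  ],
)

```text
time_s: 24.72
ee_pos: [0.6003, 0.0023, 0.03]
orientation: [-1.202, 1.223, -1.219]
contact_force: [-3.9, 5.9, 7.1]
width: 0.252
```

Request:
arm_command(
  deltas=[
    {"dx": -0.2,"dy": 0,"dz": 0,"wx": 0,"wy": 0,"wz": 0,"hand": 0.9},
    {"dx": -0.4,"dy": 0,"dz": 0,"wx": 0,"wy": 0,"wz": 0,"hand": 0.9},
    {"dx": -0.6,"dy": 0,"dz": 0,"wx": 0,"wy": 0,"wz": 0,"hand": 0.9},
    {"dx": -0.7,"dy": 0,"dz": 0,"wx": 0,"wy": 0,"wz": 0,"hand": 0.9},
    {"dx": -0.7,"dy": 0,"dz": 0,"wx": 0,"wy": 0,"wz": 0,"hand": 0.9},
  ],
)

```text
time_s: 25.13
ee_pos: [0.6004, 0.0075, 0.0303]
orientation: [-1.203, 1.221, -1.222]
contact_force: [-3.5, -5.2, 7.1]
width: 0.255
```

Request:
arm_command(
  deltas=[
    {"dx": -0.1,"dy": 0,"dz": 0,"wx": 0,"wy": 0,"wz": 0,"hand": 0.9},
    {"dx": -0.2,"dy": 0,"dz": 0,"wx": 0,"wy": 0,"wz": 0,"hand": 0.9},
    {"dx": -0.3,"dy": 0,"dz": 0,"wx": 0,"wy": 0,"wz": 0,"hand": 0.9},
    {"dx": -0.3,"dy": 0,"dz": 0,"wx": 0,"wy": 0,"wz": 0,"hand": 0.9},
  ],
)

```text
time_s: 25.47
ee_pos: [0.6005, 0.0103, 0.0304]
orientation: [-1.203, 1.221, -1.222]
contact_force: [-4.5, -5.3, 8.7]
width: 0.254
```

Request:
arm_command(
  deltas=[
    {"dx": 0.1,"dy": 0.05,"dz": -0.05,"wx": 0,"wy": 0,"wz": 0,"hand": 0.9},
    {"dx": 0.1,"dy": 0.05,"dz": -0.05,"wx": 0,"wy": 0,"wz": 0,"hand": 0.4},
    {"dx": 0.1,"dy": 0.05,"dz": -0.05,"wx": 0,"wy": 0,"wz": 0,"hand": 0.4},
    {"dx": 0.1,"dy": 0.05,"dz": -0.05,"wx": 0,"wy": 0,"wz": 0,"hand": 0.4},
    {"dx": 0.1,"dy": 0.05,"dz": -0.05,"wx": 0,"wy": 0,"wz": 0,"hand": 0.4},
    {"dx": 0.1,"dy": -2,"dz": -0.05,"wx": 0,"wy": 0,"wz": 0,"hand": 0.4},
    {"dx": 0.1,"dy": -5,"dz": -0.05,"wx": 0,"wy": 0,"wz": 0,"hand": 0.4},
    {"dx": 0.1,"dy": -8,"dz": -0.05,"wx": 0,"wy": 0,"wz": 0,"hand": 0.4},
    {"dx": 0.1,"dy": -9,"dz": -0.05,"wx": 0,"wy": 0,"wz": 0,"hand": 0.4},
  ],
)

```text
time_s: 26.22
ee_pos: [0.6023, 0.0114, 0.1238]
orientation: [-1.198, 1.217, -1.223]
contact_force: [-0.3, 0.0, 0.2]
width: 0.597
```

```bash
python3 -c "
from h import *
a=snap('side','s15')[160:320,210:420]
cv2.imwrite('pics/s15c.png',cv2.resize(a,(787,600),interpolation=2)[:,:,::-1])
tgt([0.599,-0.191,0.13],89.2)"
```

```text
t 26.27 pos [0.6026 0.0114 0.1239] shift cm [20.24 -0.6  -0.04] turn [-0.27 89.91 -0.26] F [1.  0.1 1.6] w 0.598 q6 -0.04 toolx [-0.015 -1.     0.   ] toolz [ 1.    -0.015  0.006]
```

View pics/s15c.png

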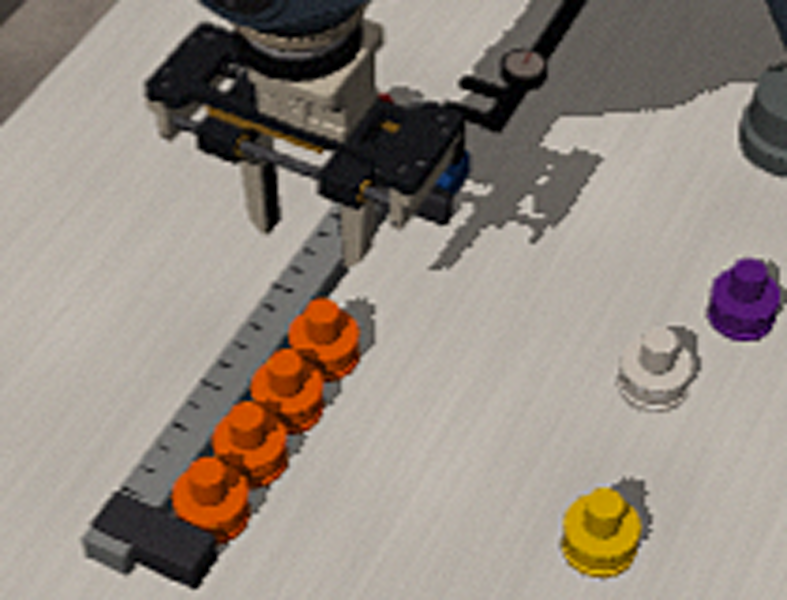

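Request:
arm_command(
  deltas=[
    {"dx": 20.2,"dy": -1,"dz": -0.3,"wx": 0,"wy": 89.9,"wz": 0,"hand": 0.3},
    {"dx": 20.2,"dy": -1,"dz": -0.3,"wx": 0,"wy": 89.9,"wz": 0,"hand": 0.3},
    {"dx": 20.2,"dy": -1,"dz": -0.3,"wx": 0,"wy": 89.9,"wz": 0,"hand": 0.3},
    {"dx": 20.2,"dy": -1,"dz": -0.3,"wx": 0,"wy": 89.9,"wz": 0,"hand": 0.3},
    {"dx": 20.2,"dy": -1,"dz": -0.3,"wx": 0,"wy": 89.9,"wz": 0,"hand": 0.3},
    {"dx": 20.2,"dy": -1,"dz": -0.3,"wx": 0,"wy": 89.9,"wz": 0,"hand": 0.3},
    {"dx": 20.2,"dy": -1,"dz": -0.3,"wx": 0,"wy": 89.9,"wz": 0,"hand": 0.3},
    {"dx": 20.2,"dy": -1,"dz": -0.3,"wx": 0,"wy": 89.9,"wz": 0,"hand": 0.3},
    {"dx": 20.2,"dy": -1,"dz": -0.3,"wx": 0,"wy": 89.9,"wz": 0,"hand": 0.3},
    {"dx": 20.2,"dy": -1,"dz": -0.3,"wx": 0,"wy": 89.9,"wz": 0,"hand": 0.3},
    {"dx": 20.2,"dy": -1,"dz": -0.3,"wx": 0,"wy": 89.9,"wz": 0,"hand": 0.3},
    {"dx": 20.2,"dy": -1,"dz": -0.3,"wx": 0,"wy": 89.9,"wz": 0,"hand": 0.3},
  ],
)

```text
time_s: 27.27
ee_pos: [0.594, -0.1903, 0.1281]
orientation: [-0.056, 2.198, -2.197]
contact_force: [-0.4, 0.2, 0.8]
width: 0.7
```

```bash
python3 -c "
from h import *
tgt([0.599,-0.191,0.042],89.2)"
```

```text
t 27.27 pos [ 0.594  -0.1903  0.1281] shift cm [-0.51  8.61  0.1 ] turn [0.05 3.61 0.11] F [-0.4  0.2  0.8] w 0.7 q6 1.14 toolx [-0.999 -0.049  0.002] toolz [ 0.049 -0.999 -0.001]
```

Request:
arm_command(
  deltas=[
    {"dx": -0.4,"dy": 0,"dz": 0.1,"wx": 0,"wy": 3.5,"wz": 0,"hand": 0.3},
    {"dx": -0.4,"dy": 3,"dz": 0.1,"wx": 0,"wy": 3.5,"wz": 0,"hand": 0.3},
    {"dx": -0.4,"dy": 5,"dz": 0.1,"wx": 0,"wy": 3.5,"wz": 0,"hand": 0.3},
    {"dx": -0.4,"dy": 5,"dz": 0.1,"wx": 0,"wy": 3.5,"wz": 0,"hand": 0.3},
    {"dx": -0.4,"dy": 5,"dz": 0.1,"wx": 0,"wy": 3.5,"wz": 0,"hand": 0.3},
  ],
)

```text
time_s: 27.68
ee_pos: [0.5977, -0.1909, 0.0783]
orientation: [-0.003, -2.218, 2.216]
contact_force: [-0.5, -0.3, 0.7]
width: 0.702
```

```bash
python3 -c "
from h import *
a=snap('side','s16')[130:270,230:440]
cv2.imwrite('pics/s16c.png',cv2.resize(a,(798,532),interpolation=2)[:,:,::-1])
tgt([0.599,-0.191,0.042],89.2)"
```

```text
t 27.73 pos [ 0.5986 -0.1912  0.0797] shift cm [-0.04  3.77 -0.02] turn [0.02 0.47 0.04] F [-0.8 -0.1  0.7] w 0.699 q6 1.19 toolx [-1.     0.006  0.001] toolz [-0.006 -1.    -0.   ]
```

View pics/s16c.png

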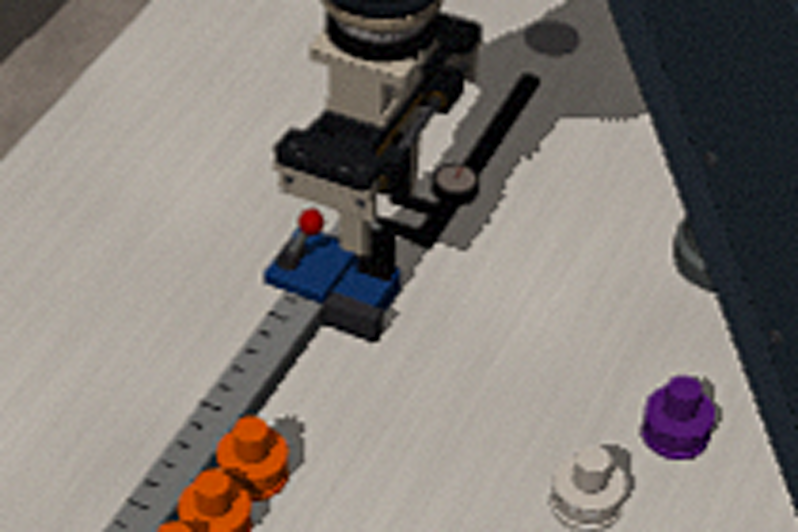

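Request:
arm_command(
  deltas=[
    {"dx": 0,"dy": 2,"dz": 0,"wx": 0,"wy": 0.4,"wz": 0,"hand": 0.3},
    {"dx": 0,"dy": 3.7,"dz": 0,"wx": 0,"wy": 0.4,"wz": 0,"hand": 0.3},
    {"dx": 0,"dy": 3.7,"dz": 0,"wx": 0,"wy": 0.4,"wz": 0,"hand": 0.3},
    {"dx": 0,"dy": 3.7,"dz": 0,"wx": 0,"wy": 0.4,"wz": 0,"hand": 0.95},
    {"dx": 0,"dy": 3.7,"dz": 0,"wx": 0,"wy": 0.4,"wz": 0,"hand": 0.95},
    {"dx": 0,"dy": 3.7,"dz": 0,"wx": 0,"wy": 0.4,"wz": 0,"hand": 0.95},
    {"dx": 0,"dy": 3.7,"dz": 0,"wx": 0,"wy": 0.4,"wz": 0,"hand": 0.95},
    {"dx": 0,"dy": 3.7,"dz": 0,"wx": 0,"wy": 0.4,"wz": 0,"hand": 0.95},
    {"dx": 0,"dy": 3.7,"dz": 0,"wx": 0,"wy": 0.4,"wz": 0,"hand": 0.95},
    {"dx": 0,"dy": 3.7,"dz": 0,"wx": 0,"wy": 0.4,"wz": 0,"hand": 0.95},
    {"dx": 0,"dy": 3.7,"dz": 0,"wx": 0,"wy": 0.4,"wz": 0,"hand": 0.95},
  ],
)

```text
time_s: 28.65
ee_pos: [0.5986, -0.1912, 0.0429]
orientation: [-0.014, -2.215, 2.215]
contact_force: [0.4, -0.4, 0.5]
width: 0.178
```

```bash
python3 -c "
from h import *
tgt([0.6005,-0.083,0.042],89.2)"
```

```text
t 28.65 pos [ 0.5986 -0.1912  0.0429] shift cm [ -0.05   0.09 -10.83] turn [0.   0.06 0.  ] F [ 0.4 -0.4  0.5] w 0.178 q6 1.2 toolx [-1.     0.013  0.   ] toolz [-0.013 -1.    -0.   ]
```

Request:
arm_command(
  deltas=[
    {"dx": 0,"dy": 0,"dz": 0,"wx": 0,"wy": 0,"wz": 0,"hand": 0.95},
    {"dx": 0,"dy": 0,"dz": -1,"wx": 0,"wy": 0,"wz": 0,"hand": 0.95},
    {"dx": 0,"dy": 0,"dz": -2.5,"wx": 0,"wy": 0,"wz": 0,"hand": 0.95},
    {"dx": 0,"dy": 0,"dz": -4,"wx": 0,"wy": 0,"wz": 0,"hand": 0.95},
    {"dx": 0,"dy": 0,"dz": -5.5,"wx": 0,"wy": 0,"wz": 0,"hand": 0.95},
    {"dx": 0,"dy": 0,"dz": -7,"wx": 0,"wy": 0,"wz": 0,"hand": 0.95},
    {"dx": 0,"dy": 0,"dz": -8.5,"wx": 0,"wy": 0,"wz": 0,"hand": 0.95},
    {"dx": 0,"dy": 0,"dz": -10,"wx": 0,"wy": 0,"wz": 0,"hand": 0.95},
    {"dx": 0,"dy": 0,"dz": -11,"wx": 0,"wy": 0,"wz": 0,"hand": 0.95},
    {"dx": 0,"dy": 0,"dz": -11.4,"wx": 0,"wy": 0,"wz": 0,"hand": 0.95},
    {"dx": 0,"dy": 0,"dz": -11.5,"wx": 0,"wy": 0,"wz": 0,"hand": 0.95},
  ],
)

```text
time_s: 29.57
ee_pos: [0.6002, -0.0749, 0.0429]
orientation: [-0.013, -2.216, 2.215]
contact_force: [0.9, 2.6, 1.9]
width: 0.144
```

```bash
python3 -c "
from h import *
a=snap('side','s17')[180:320,210:420]
cv2.imwrite('pics/s17c.png',cv2.resize(a,(798,532),interpolation=2)[:,:,::-1])
tgt([0.6005,-0.065,0.042],89.2)"
```

```text
t 29.62 pos [ 0.6002 -0.0753  0.0429] shift cm [-0.02  0.09 -1.04] turn [0.04 0.09 0.  ] F [1.1 2.  1.5] w 0.15 q6 1.38 toolx [-1.     0.012  0.   ] toolz [-0.012 -1.    -0.001]
```

View pics/s17c.png

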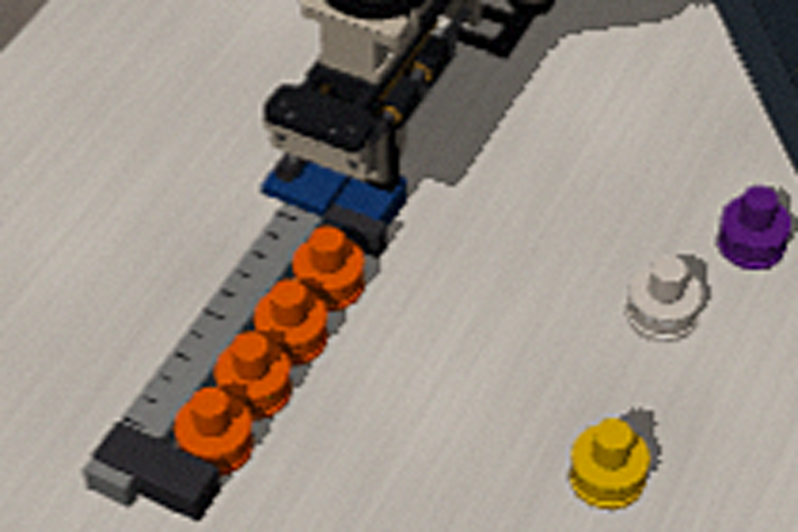

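Request:
arm_command(
  deltas=[
    {"dx": 0,"dy": 0,"dz": -0.15,"wx": 0,"wy": 0,"wz": 0,"hand": 0.95},
    {"dx": 0,"dy": 0,"dz": -0.3,"wx": 0,"wy": 0,"wz": 0,"hand": 0.95},
    {"dx": 0,"dy": 0,"dz": -0.45,"wx": 0,"wy": 0,"wz": 0,"hand": 0.95},
    {"dx": 0,"dy": 0,"dz": -0.6,"wx": 0,"wy": 0,"wz": 0,"hand": 0.95},
    {"dx": 0,"dy": 0,"dz": -0.6,"wx": 0,"wy": 0,"wz": 0,"hand": 0.95},
  ],
)

```text
time_s: 30.03
ee_pos: [0.6002, -0.0703, 0.0429]
orientation: [-0.015, -2.215, 2.215]
contact_force: [0.9, -1.7, 0.9]
width: 0.152
```

Request:
arm_command(
  deltas=[
    {"dx": 0,"dy": 0,"dz": -0.15,"wx": 0,"wy": 0,"wz": 0,"hand": 0.95},
    {"dx": 0,"dy": 0,"dz": -0.3,"wx": 0,"wy": 0,"wz": 0,"hand": 0.95},
    {"dx": 0,"dy": 0,"dz": -0.3,"wx": 0,"wy": 0,"wz": 0,"hand": 0.95},
  ],
)

```text
time_s: 30.28
ee_pos: [0.6003, -0.067, 0.0429]
orientation: [-0.014, -2.215, 2.215]
contact_force: [0.6, -0.5, 2.4]
width: 0.15
```

Request:
arm_command(
  deltas=[
    {"dx": 0,"dy": 0,"dz": -0.1,"wx": 0,"wy": 0,"wz": 0,"hand": 0.95},
    {"dx": 0,"dy": 0,"dz": -0.2,"wx": 0,"wy": 0,"wz": 0,"hand": 0.95},
    {"dx": 0,"dy": 0,"dz": -0.2,"wx": 0,"wy": 0,"wz": 0,"hand": 0.95},
  ],
)

```text
time_s: 30.53
ee_pos: [0.6003, -0.0651, 0.0429]
orientation: [-0.014, -2.215, 2.215]
contact_force: [1.4, -1.1, 2.6]
width: 0.154
```

Request:
arm_command(
  deltas=[
    {"dx": 0,"dy": 0,"dz": -0.1,"wx": 0,"wy": 0,"wz": 0,"hand": 0.95},
    {"dx": 0,"dy": 0,"dz": -0.2,"wx": 0,"wy": 0,"wz": 0,"hand": 0.95},
    {"dx": 0,"dy": 0,"dz": -0.2,"wx": 0,"wy": 0,"wz": 0,"hand": 0.95},
  ],
)

```text
time_s: 30.78
ee_pos: [0.6003, -0.0631, 0.0429]
orientation: [-0.014, -2.215, 2.215]
contact_force: [1.6, -1.7, 1.9]
width: 0.154
```

Request:
arm_command(
  deltas=[
    {"dx": 0,"dy": 0,"dz": -0.1,"wx": 0,"wy": 0,"wz": 0,"hand": 0.95},
    {"dx": 0,"dy": 0,"dz": -0.2,"wx": 0,"wy": 0,"wz": 0,"hand": 0.95},
    {"dx": 0,"dy": 0,"dz": -0.2,"wx": 0,"wy": 0,"wz": 0,"hand": 0.95},
  ],
)

```text
time_s: 31.03
ee_pos: [0.6004, -0.0612, 0.0429]
orientation: [-0.014, -2.215, 2.215]
contact_force: [0.7, -2.8, 2.4]
width: 0.153
```

Request:
arm_command(
  deltas=[
    {"dx": 0,"dy": 0,"dz": -0.1,"wx": 0,"wy": 0,"wz": 0,"hand": 0.95},
    {"dx": 0,"dy": 0,"dz": -0.15,"wx": 0,"wy": 0,"wz": 0,"hand": 0.95},
    {"dx": 0,"dy": 0,"dz": -0.15,"wx": 0,"wy": 0,"wz": 0,"hand": 0.95},
  ],
)

```text
time_s: 31.28
ee_pos: [0.6004, -0.0602, 0.0429]
orientation: [-0.014, -2.214, 2.216]
contact_force: [1.0, -7.2, 2.4]
width: 0.148
```

```bash
python3 -c "
from h import *
a=snap('side','s18')[180:320,210:420]
cv2.imwrite('pics/s18c.png',cv2.resize(a,(798,532),interpolation=2)[:,:,::-1])
tgt([0.6005,-0.065,0.042],89.2)"
```

```text
t 31.33 pos [ 0.6004 -0.0602  0.0429] shift cm [-0.02  0.09  0.48] turn [-0.04  0.07 -0.01] F [ 1.2 -5.9  2.9] w 0.152 q6 1.41 toolx [-1.     0.013 -0.   ] toolz [-0.013 -1.     0.001]
```

View pics/s18c.png

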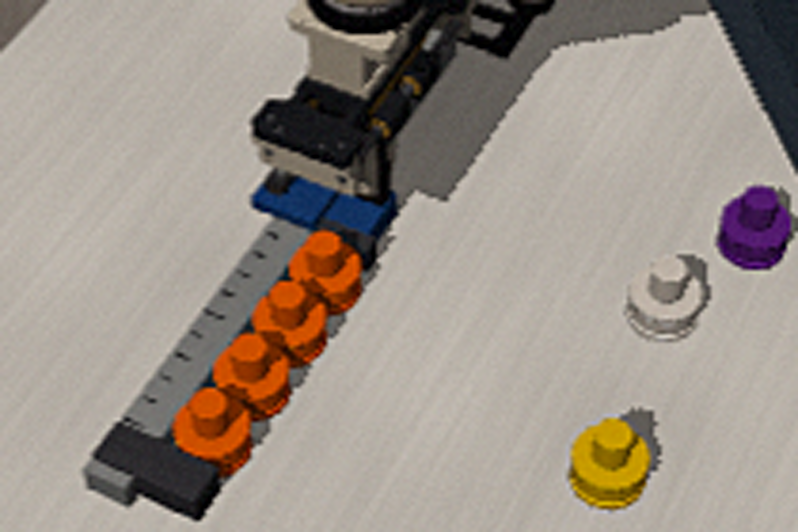

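Request:
arm_command(
  deltas=[
    {"dx": 0,"dy": 0,"dz": -0.1,"wx": 0,"wy": 0,"wz": 0,"hand": 0.95},
    {"dx": 0,"dy": 0,"dz": -0.1,"wx": 0,"wy": 0,"wz": 0,"hand": 0.95},
    {"dx": 0,"dy": 0,"dz": -0.1,"wx": 0,"wy": 0,"wz": 0,"hand": 0.95},
  ],
)

```text
time_s: 31.58
ee_pos: [0.6004, -0.0599, 0.0429]
orientation: [-0.014, -2.213, 2.217]
contact_force: [0.5, -10.9, 3.2]
width: 0.151
```

Request:
arm_command(
  deltas=[
    {"dx": 0,"dy": 0,"dz": -0.1,"wx": 0,"wy": 0,"wz": 0,"hand": 0.95},
    {"dx": 0,"dy": 0,"dz": -0.1,"wx": 0,"wy": 0,"wz": 0,"hand": 0.95},
    {"dx": 0,"dy": 0,"dz": -0.1,"wx": 0,"wy": 0,"wz": 0,"hand": 0.95},
  ],
)

```text
time_s: 31.83
ee_pos: [0.6004, -0.0597, 0.0429]
orientation: [-0.014, -2.212, 2.218]
contact_force: [0.0, -17.6, 2.0]
width: 0.147
```

Request:
arm_command(
  deltas=[
    {"dx": 0,"dy": 0,"dz": 0.1,"wx": 0,"wy": 0,"wz": 0,"hand": 0.95},
    {"dx": 0,"dy": 0,"dz": 0.1,"wx": 0,"wy": 0,"wz": 0,"hand": 0.5},
    {"dx": 0,"dy": 0,"dz": 0.1,"wx": 0,"wy": 0,"wz": 0,"hand": 0.4},
    {"dx": 0,"dy": 0,"dz": 0.1,"wx": 0,"wy": 0,"wz": 0,"hand": 0.4},
    {"dx": 0,"dy": 0,"dz": 0.1,"wx": 0,"wy": 0,"wz": 0,"hand": 0.4},
    {"dx": 0,"dy": -2,"dz": 0.1,"wx": 0,"wy": 0,"wz": 0,"hand": 0.4},
    {"dx": 0,"dy": -5,"dz": 0.1,"wx": 0,"wy": 0,"wz": 0,"hand": 0.4},
    {"dx": 0,"dy": -9,"dz": 0.1,"wx": 0,"wy": 0,"wz": 0,"hand": 0.4},
    {"dx": 0,"dy": -10,"dz": 0.1,"wx": 0,"wy": 0,"wz": 0,"hand": 0.4},
    {"dx": 0,"dy": -10,"dz": 0.1,"wx": 0,"wy": 0,"wz": 0,"hand": 0.4},
  ],
)

```text
time_s: 32.67
ee_pos: [0.6019, -0.0587, 0.1462]
orientation: [-0.02, -2.217, 2.219]
contact_force: [0.8, -0.2, -0.2]
width: 0.597
```

Request:
arm_command(
  deltas=[
    {"dx": 15,"dy": -4,"dz": 0,"wx": 0,"wy": 0,"wz": 0,"hand": 0.95},
    {"dx": 15,"dy": -4,"dz": 0,"wx": 0,"wy": 0,"wz": 0,"hand": 0.95},
    {"dx": 15,"dy": -4,"dz": 0,"wx": 0,"wy": 0,"wz": 0,"hand": 0.95},
    {"dx": 15,"dy": -4,"dz": 0,"wx": 0,"wy": 0,"wz": 0,"hand": 0.95},
    {"dx": 15,"dy": -4,"dz": 0,"wx": 0,"wy": 0,"wz": 0,"hand": 0.95},
    {"dx": 15,"dy": -4,"dz": 0,"wx": 0,"wy": 0,"wz": 0,"hand": 0.95},
    {"dx": 15,"dy": -4,"dz": 0,"wx": 0,"wy": 0,"wz": 0,"hand": 0.95},
  ],
)

```text
time_s: 33.25
ee_pos: [0.4509, -0.0568, 0.1823]
orientation: [-0.014, -2.215, 2.215]
contact_force: [-0.1, 0.3, 1.2]
width: 0.148
```

```bash
python3 -c "
from h import *
a=snap('side','s19')[180:320,210:420];b=snap('top','t19')
cv2.imwrite('pics/s19c.png',cv2.resize(a,(798,532),interpolation=2)[:,:,::-1])
cv2.imwrite('pics/t19c.png',cv2.resize(b[140:260,190:370],(792,528),interpolation=2)[:,:,::-1])
for c in('top','side'):
  for t in ('lock_tip','jaw_grip','jaw','cap0'):print(c,t,[(np.round(r['location'],3).tolist(),round(r['p'],2)) for r in robot.landmark_of(t,c)])
tgt([0.6005,-0.065,0.042],89.2)"
```

```text
top lock_tip [([0.599, -0.059, 0.064], 0.47), ([0.642, -0.032, 0.081], 0.4)]
top jaw_grip [([0.601, -0.064, 0.061], 0.97)]
top jaw [([0.626, -0.013, 0.0], 0.58), ([0.565, 0.37, -0.002], 0.31)]
top cap0 [([0.362, 0.069, 0.003], 0.96), ([0.601, 0.11, -0.001], 0.95), ([0.601, 0.009, -0.003], 0.84), ([0.602, 0.162, 0.002], 0.84), ([0.6, 0.063, 0.003], 0.78), ([0.382, -0.072, -0.001], 0.48), ([0.348, -0.161, 0.002], 0.46)]
side lock_tip [([0.642, -0.034, 0.084], 0.62)]
side jaw_grip [([0.605, -0.062, 0.062], 0.81)]
side jaw [([0.626, -0.014, -0.0], 0.66)]
side cap0 [([0.361, 0.071, 0.001], 0.91), ([0.379, -0.07, -0.0], 0.77), ([0.6, 0.113, -0.0], 0.7), ([0.603, 0.165, -0.004], 0.68), ([0.6, 0.017, -0.001], 0.64), ([0.604, 0.064, -0.001], 0.6), ([0.346, -0.164, 0.001], 0.58), ([0.606, -0.062, 0.062], 0.18)]
t 33.75 pos [ 0.4504 -0.0568  0.1828] shift cm [-15.02  14.07   0.63] turn [0.01 0.07 0.01] F [ 0.6 -0.8 -0.5] w 0.049 q6 1.36 toolx [-1.     0.013  0.   ] toolz [-0.013 -1.    -0.   ]
```

View pics/s19c.png

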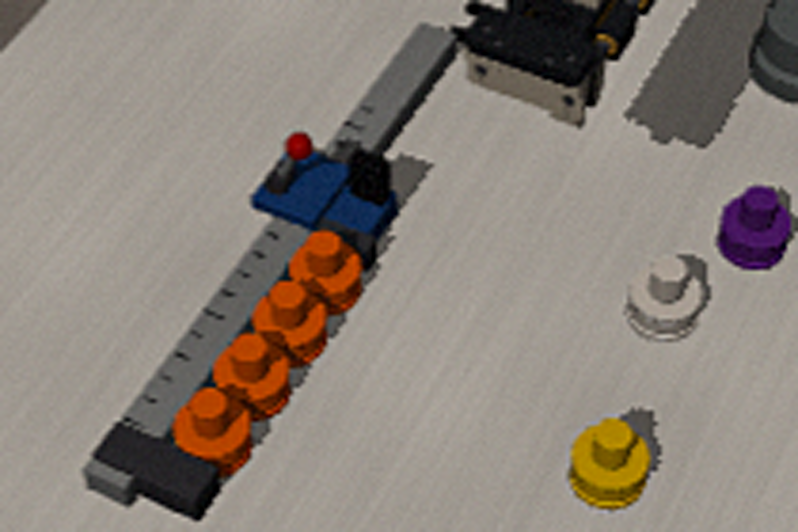

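View pics/t19c.png

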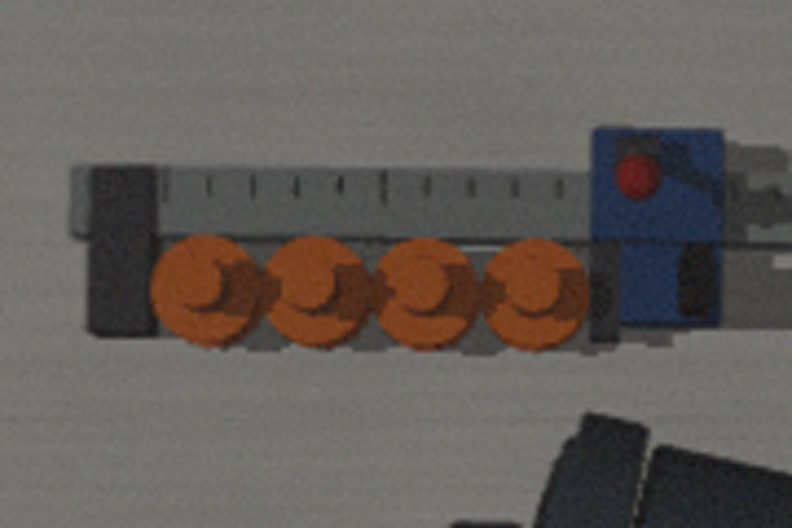

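Request:
arm_command(
  deltas=[
    {"dx": -15.3,"dy": 6,"dz": -2.6,"wx": 0,"wy": 0,"wz": 0,"hand": 1},
    {"dx": -15.3,"dy": 6,"dz": -2.6,"wx": 0,"wy": 0,"wz": 0,"hand": 1},
    {"dx": -15.3,"dy": 6,"dz": -2.6,"wx": 0,"wy": 0,"wz": 0,"hand": 1},
    {"dx": -15.3,"dy": 6,"dz": -2.6,"wx": 0,"wy": 0,"wz": 0,"hand": 1},
    {"dx": -15.3,"dy": 6,"dz": -2.6,"wx": 0,"wy": 0,"wz": 0,"hand": 1},
    {"dx": -15.3,"dy": 6,"dz": -2.6,"wx": 0,"wy": 0,"wz": 0,"hand": 1},
    {"dx": -15.3,"dy": 6,"dz": -2.6,"wx": 0,"wy": 0,"wz": 0,"hand": 1},
  ],
)

```text
time_s: 34.33
ee_pos: [0.6031, -0.0328, 0.1227]
orientation: [-0.013, -2.215, 2.215]
contact_force: [-0.4, 0.0, 0.7]
width: 0.005
```

```bash
python3 -c "
from h import *
tgt([0.603,-0.033,0.070],89.2)"
```

```text
t 34.33 pos [ 0.6031 -0.0328  0.1227] shift cm [0.01 5.27 0.02] turn [0.   0.07 0.05] F [-0.4  0.   0.7] w 0.005 q6 1.45 toolx [-1.     0.013  0.001] toolz [-0.013 -1.    -0.   ]
```

Request:
arm_command(
  deltas=[
    {"dx": 0,"dy": 2,"dz": 0,"wx": 0,"wy": 0,"wz": 0,"hand": 1},
    {"dx": 0,"dy": 4,"dz": 0,"wx": 0,"wy": 0,"wz": 0,"hand": 1},
    {"dx": 0,"dy": 5,"dz": 0,"wx": 0,"wy": 0,"wz": 0,"hand": 1},
    {"dx": 0,"dy": 5,"dz": 0,"wx": 0,"wy": 0,"wz": 0,"hand": 1},
    {"dx": 0,"dy": 5,"dz": 0,"wx": 0,"wy": 0,"wz": 0,"hand": 1},
  ],
)

```text
time_s: 34.75
ee_pos: [0.6035, -0.033, 0.0738]
orientation: [-0.015, -2.215, 2.215]
contact_force: [-0.1, -0.2, 0.0]
width: 0.003
```

```bash
python3 -c "
from h import *
a=snap('side','s20')[180:320,210:420]
cv2.imwrite('pics/s20c.png',cv2.resize(a,(798,532),interpolation=2)[:,:,::-1])
tgt([0.668,-0.034,0.070],89.2)"
```

```text
t 34.8 pos [ 0.604  -0.033   0.0743] shift cm [-6.4   0.44  0.01] turn [-0.01  0.05 -0.09] F [-0.3 -0.7 -0.1] w 0.004 q6 1.45 toolx [-1.     0.013 -0.002] toolz [-0.013 -1.     0.   ]
```

View pics/s20c.png

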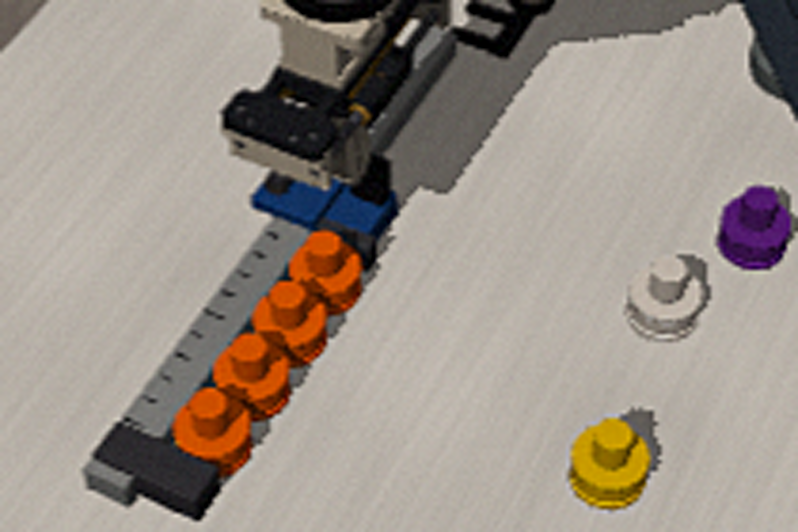

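Request:
arm_command(
  deltas=[
    {"dx": -0.5,"dy": 0.4,"dz": 0,"wx": 0,"wy": 0,"wz": 0,"hand": 1},
    {"dx": -1,"dy": 0.4,"dz": 0,"wx": 0,"wy": 0,"wz": 0,"hand": 1},
    {"dx": -1.5,"dy": 0.4,"dz": 0,"wx": 0,"wy": 0,"wz": 0,"hand": 1},
    {"dx": -2,"dy": 0.4,"dz": 0,"wx": 0,"wy": 0,"wz": 0,"hand": 1},
    {"dx": -2.5,"dy": 0.4,"dz": 0,"wx": 0,"wy": 0,"wz": 0,"hand": 1},
    {"dx": -3,"dy": 0.4,"dz": 0,"wx": 0,"wy": 0,"wz": 0,"hand": 1},
    {"dx": -3.5,"dy": 0.4,"dz": 0,"wx": 0,"wy": 0,"wz": 0,"hand": 1},
    {"dx": -4,"dy": 0.4,"dz": 0,"wx": 0,"wy": 0,"wz": 0,"hand": 1},
  ],
)

```text
time_s: 35.47
ee_pos: [0.6442, -0.0333, 0.0689]
orientation: [-0.014, -2.215, 2.215]
contact_force: [-2.2, -0.8, 1.8]
width: 0.008
```

Request:
arm_command(
  deltas=[
    {"dx": -0.4,"dy": 0,"dz": 0,"wx": 0,"wy": 0,"wz": 0,"hand": 1},
    {"dx": -0.8,"dy": 0,"dz": 0,"wx": 0,"wy": 0,"wz": 0,"hand": 1},
    {"dx": -1.2,"dy": 0,"dz": 0,"wx": 0,"wy": 0,"wz": 0,"hand": 1},
    {"dx": -1.5,"dy": 0,"dz": 0,"wx": 0,"wy": 0,"wz": 0,"hand": 1},
  ],
)

```text
time_s: 35.8
ee_pos: [0.6589, -0.0335, 0.0686]
orientation: [-0.014, -2.215, 2.215]
contact_force: [-2.4, -0.3, -1.2]
width: 0.007
```

Request:
arm_command(
  deltas=[
    {"dx": -0.3,"dy": 0,"dz": 0,"wx": 0,"wy": 0,"wz": 0,"hand": 1},
    {"dx": -0.6,"dy": 0,"dz": 0,"wx": 0,"wy": 0,"wz": 0,"hand": 1},
    {"dx": -0.7,"dy": 0,"dz": 0,"wx": 0,"wy": 0,"wz": 0,"hand": 1},
  ],
)

```text
time_s: 36.05
ee_pos: [0.664, -0.0336, 0.0682]
orientation: [-0.008, -2.212, 2.212]
contact_force: [-14.8, -1.1, 6.8]
width: 0.007
```

```bash
python3 -c "
from h import *
a=snap('side','s21')[180:320,210:420];b=snap('top','t21')
cv2.imwrite('pics/s21c.png',cv2.resize(a,(798,532),interpolation=2)[:,:,::-1])
tgt([0.668,-0.034,0.070],89.2)"
```

```text
t 36.15 pos [ 0.6638 -0.0336  0.0683] shift cm [-0.42 -0.17  0.04] turn [0.01 0.07 0.31] F [-11.   -0.5   4.7] w 0.009 q6 1.46 toolx [-1.     0.013  0.005] toolz [-0.013 -1.    -0.   ]
```

View pics/s21c.png

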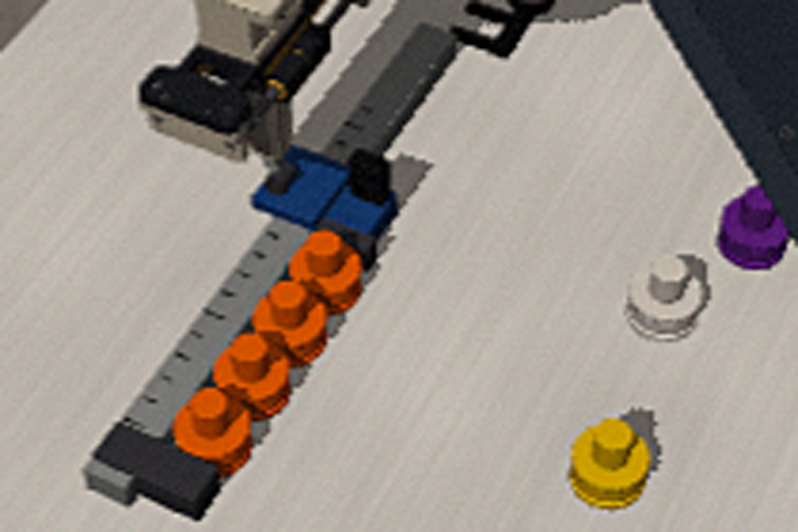

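Request:
arm_command(
  deltas=[
    {"dx": -0.1,"dy": 0,"dz": 0,"wx": 0,"wy": 0,"wz": 0,"hand": 1},
    {"dx": -0.15,"dy": 0,"dz": 0,"wx": 0,"wy": 0,"wz": 0,"hand": 1},
    {"dx": -0.15,"dy": 0,"dz": 0,"wx": 0,"wy": 0,"wz": 0,"hand": 1},
  ],
)

```text
time_s: 36.4
ee_pos: [0.6642, -0.0336, 0.0682]
orientation: [-0.005, -2.211, 2.211]
contact_force: [-17.6, -1.3, 6.4]
width: 0.003
```

Request:
arm_command(
  deltas=[
    {"dx": 1.5,"dy": 0,"dz": 0,"wx": 0,"wy": 0,"wz": 0,"hand": 1},
    {"dx": 2.5,"dy": -1,"dz": 0,"wx": 0,"wy": 0,"wz": 0,"hand": 1},
    {"dx": 2.5,"dy": -5,"dz": 0,"wx": 0,"wy": 0,"wz": 0,"hand": 1},
    {"dx": 2.5,"dy": -9,"dz": 0,"wx": 0,"wy": 0,"wz": 0,"hand": 1},
    {"dx": 6,"dy": -11,"dz": 0,"wx": 0,"wy": 0,"wz": 0,"hand": 1},
    {"dx": 10,"dy": -11,"dz": 0,"wx": 0,"wy": 0,"wz": 0,"hand": 1},
    {"dx": 14,"dy": -11,"dz": 0,"wx": 0,"wy": 0,"wz": 0,"hand": 1},
    {"dx": 18,"dy": -11,"dz": 0,"wx": 0,"wy": 0,"wz": 0,"hand": 1},
    {"dx": 22,"dy": -11,"dz": 0,"wx": 0,"wy": 0,"wz": 0,"hand": 1},
    {"dx": 22,"dy": -11,"dz": 0,"wx": 0,"wy": 0,"wz": 0,"hand": 1},
  ],
)

```text
time_s: 37.23
ee_pos: [0.4408, -0.03, 0.1781]
orientation: [-0.009, -2.214, 2.212]
contact_force: [1.1, 0.0, 0.5]
width: 0.009
```

```bash
python3 -c "
from h import *
a=snap('side','s22')[180:320,210:420];b=snap('top','t22')
cv2.imwrite('pics/s22c.png',cv2.resize(a,(798,532),interpolation=2)[:,:,::-1])
cv2.imwrite('pics/t22c.png',cv2.resize(b[140:260,190:370],(792,528),interpolation=2)[:,:,::-1])
for c in('top','side'):
  for t in ('lock_tip','jaw_grip','jaw','cap0','ring_gauge','protector','mallet_head','dial_caliper'):print(c,t,[(np.round(r['location'],3).tolist(),round(r['p'],2)) for r in robot.landmark_of(t,c)])
"
```

```text
top lock_tip [([0.625, 0.183, -0.0], 0.64), ([0.682, -0.032, 0.081], 0.61)]
top jaw_grip [([0.601, -0.058, 0.061], 0.82)]
top jaw [([0.628, -0.01, -0.002], 0.74), ([0.625, 0.187, -0.002], 0.44)]
top cap0 [([0.601, 0.066, 0.002], 0.94), ([0.601, 0.161, 0.003], 0.82), ([0.601, 0.108, 0.002], 0.75), ([0.6, 0.012, -0.004], 0.73), ([0.361, 0.073, -0.003], 0.5), ([0.348, -0.16, -0.002], 0.48)]
top ring_gauge [([0.562, 0.373, 0.0], 0.82)]
top protector [([0.372, -0.351, -0.0], 0.87)]
top mallet_head [([0.438, 0.377, 0.004], 0.66), ([0.373, -0.349, -0.005], 0.55), ([0.625, 0.186, -0.003], 0.48)]
top dial_caliper [([0.589, -0.367, -0.002], 0.59)]
side lock_tip [([0.679, -0.033, 0.08], 0.54)]
side jaw_grip [([0.606, -0.063, 0.063], 0.55)]
side jaw [([0.628, -0.016, -0.0], 0.7), ([0.601, 0.115, -0.0], 0.18)]
side cap0 [([0.602, 0.011, -0.003], 0.78), ([0.348, -0.165, 0.0], 0.76), ([0.36, 0.069, -0.002], 0.74), ([0.601, 0.114, -0.001], 0.66), ([0.604, 0.164, -0.002], 0.65), ([0.381, -0.068, 0.0], 0.65), ([0.602, 0.061, -0.001], 0.6)]
side ring_gauge [([0.562, 0.371, 0.001], 0.92)]
side protector [([0.372, -0.35, 0.004], 0.79)]
side mallet_head [([0.436, 0.382, -0.001], 0.93)]
side dial_caliper [([0.593, -0.371, -0.001], 0.62)]
```

View pics/s22c.png

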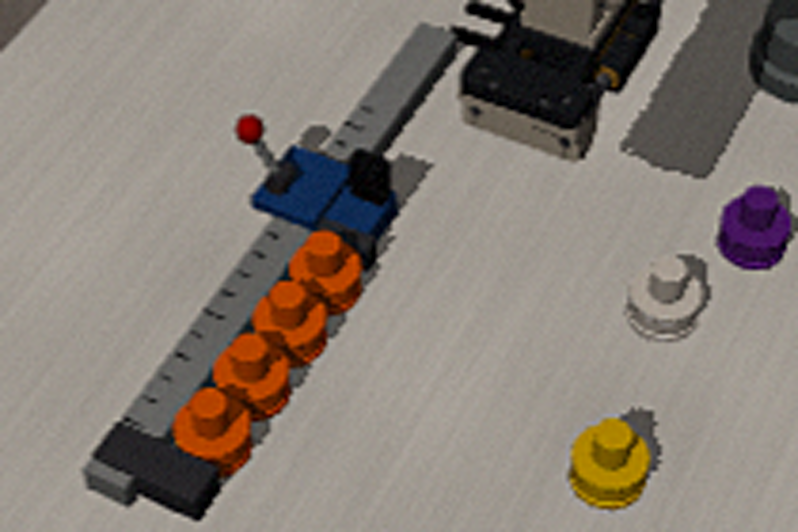

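View pics/t22c.png

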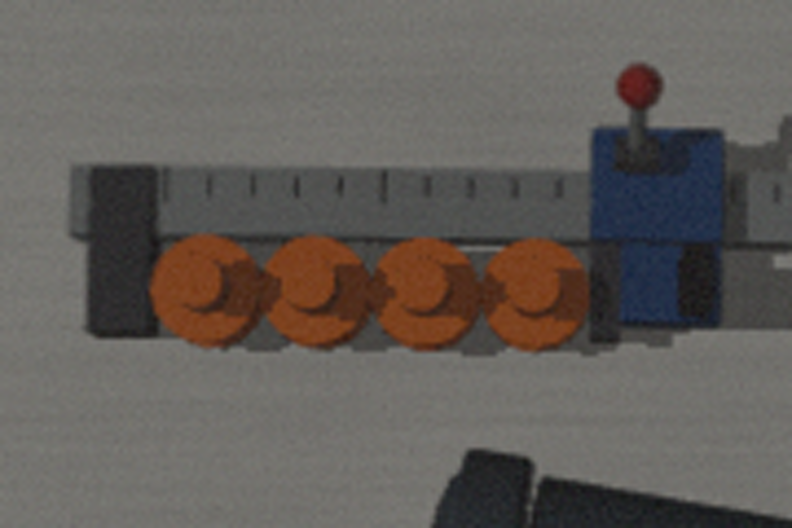

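View pics/t22.png

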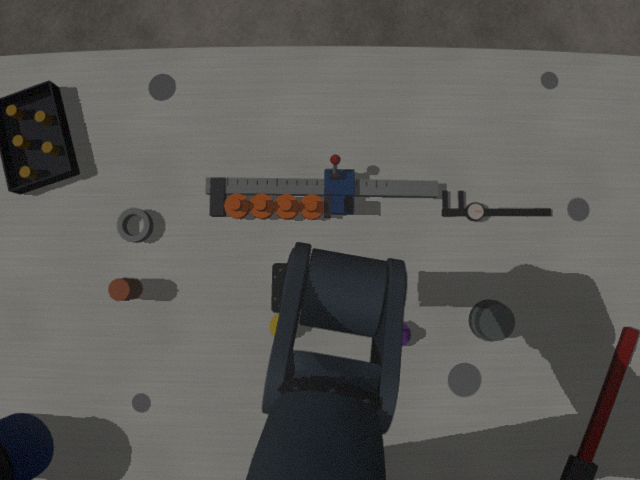

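```bash
python3 -c "
from h import *
o=robot.get_obs();print(o['time_s'],o['contact_force']);print(robot.close_job())"
```

```text
38.1333 [-0.30525083  0.29365756 -0.08419632]
the job is handed in; nothing more can be done
None
```

I did the job as asked and handed it in at about 38 s. No verdict was reported.

- **Opening:** I slid the jaw open until it hit its stop, with about 19 N felt at the wrist.
- **Row:** Four loose orange caps were on the shelf. I moved them one by one along the beam, starting in the corner of the fixed jaw.
- **Closing:** I slid the jaw shut until the row resisted. The push rose from about 2 N to 17 N over roughly 1.5 mm.
- **Lock:** I pushed the lever over, away from the robot, until it hit a hard stop at about 17 N.

**Last checks**
- **Row and jaw:** In the final pictures, taken with the arm clear, the row still touches the fixed jaw and the sliding jaw. The detected cap centres are about 50 mm apart and within a few millimetres of a line. The opening came out at about 0.20 m, which is four cap diameters.
- **Beam gap:** The top picture shows a thin bright sliver, about 1 mm, between the beam and the caps at the jaw end. I left it.
- **Lever:** The ball moved from x = 0.642 to about 0.68. That is about 39 mm by the detectors, against 43 mm expected for the full throw. The difference is within their error, and it did reach the stop.
- **Bystanders:** The ring gauge, protector, mallet head and dial caliper are all within detector error of where they started. I did not touch the purple, white and yellow look-alikes.

The detectors gave a few false extra hits, such as a second `lock_tip`, and I discarded them against the pictures.

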